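# Dock the empty tube rack under the hood

### The job

Of the two tube racks on the bench, take the empty one, set it lengthwise on the open track of the docking station and slide it along, under the hood, until it is fully home against the end stop, so that it can be filled next. Leave it flat on the track and let go; leave the rack that holds tubes where it stands.

Things in the scene. Friction and masses are not known exactly. Their poses are not given: they have to be found in the camera images.
- empty_rack_center (a point): centre, half-way up (32 mm above its underside), of the loose six-place tube rack that holds no tubes: 34 mm wide (x), 142 long (y), 64 tall (z up), 0.11 kg. Open frame: 5 mm floor, 5 mm end walls 34 wide, between them two hole strips 26 mm wide, 27-33 and 55-61 mm above the underside: grasp across these, from above at the middle. Either end may go in first
- full_rack_center (a point): centre, half-way up, of the other tube rack, same shape and size, carrying five capped tubes (tops 81 mm above the bench); it stays where it is. The two racks lie in either order
- dock: docking station, fixed: aluminium plate 230 (x) x 110 (y) x 5 mm on the bench, origin at the centre of its underside. +x is the way the rack slides in, z up. The plate's top is the track's floor. Two grey guide rails, 50 mm apart inside, 12 mm high above the plate, run from its front edge (x -115) to the white hood, which covers x +63 to +115
- dock_mouth (a point): middle of the hood's mouth, on the track's floor, 5 mm above the bench; axes as dock. The hood's side walls are 50 mm apart inside, its roof underside is 76 mm above the track's floor, its roof top 87 mm above the bench. A steel lip edges the roof
- dock_home (a point): where the empty rack's centre lies when the rack is fully home: 37 mm above the bench, 32 mm above the track's floor; axes as dock. The hood's closed back wall, the end stop, is 71 mm beyond it (+x), the hood's mouth 23 mm beyond it: a rack fully home has 48 mm of its length under the hood and its middle in the open
Not all that is in view belongs to the job. What is shaped like the part that bears empty_rack_center but orange is not meant.

How it is judged:
By the outcome, as a careful person would: the job done as asked, in the order asked, and still so for the second after the job is handed in, with the robot touching nothing.
It also fails if it takes over 40 s, if anything falls off the work surface, if the arm or the gripper's body presses on something with over 40 N, if the wrist force passes 120 N, or if a joint passes its speed limit or range.

### The arm

A 6-joint arm with a two-finger parallel gripper is mounted at the origin on a cart in front of the work surface, level with it; the furniture and walls round the work are solid. World frame = base frame: x ahead of the robot, y to its left, z up, the work surface at z = 0. Lengths are in m, angles in rad, forces in N, time in s.
With the tool pointing down it reaches from about 0.4 to 0.925 m from the base axis. Payload 3.4 kg.
Tool frame: the origin (TCP) lies at the very end of the fingers, on their centre line; the grasp point (between the pads) lies 19 mm behind it; z points along the fingers, y is the direction in which the jaws open and shut (so a half turn about z gives the same grasp; the last joint's range is limited). The gripper opens to 85 mm and grips with 20 to 120 N. Pads are 22 mm wide; open, the fingers measure 114 mm over their backs; the gripper's body (76 mm by 85 mm) begins 54 mm behind the grasp point. The pads swing forward as they close: fully open they stand 13 mm farther back than shut.
Start: joints at [1.27, 0.307, 1.506, -0, 1.328, -0.073], TCP at [0.13, 0.56, 0.231] pointing down, gripper open.
Joint ranges: [-3.12, 3.12], [-1.05, 2.28], [0.14, 2.33], [-1.42, 4.57], [0.1, 2.73], [-2.68, 2.68]. Speed limits (rad/s): [2.57, 2.57, 3.14, 3.14, 3.14, 3.14].

### API

Orientations are given as a 3x3 rotation matrix whose columns are the frame's x, y, z axes.
In Python, from rig import observe, eyes, r, finder gives the robot as it stands. The module is installed in compiled form; this text tells all that it offers.
- The arm moves only by the tool servo_tool, never from a script. Its argument "steps" is a list of rows, each an object with "linear": the shift along the tool's x, y, z in m, a list of three; "angular": the turn, a rotation vector about the tool's x, y, z in degrees, a list of three. In form: [{"linear": [tx, ty, tz], "angular": [ax, ay, az]}, ...]. A call has 1 to 8 rows; each row shifts and turns the commanded pose from where the row before left it, along the tool's axes as they then stand; what a row does not reach is not made up. A row lasts 1/10 s, in which the tool goes at most 50 mm and 8.59 degrees, less where a joint would pass 70% of its speed; a pose out of reach is approached as far as the arm can. A call with a gripper value outside its range is refused whole. "hand" is the finger opening in m, from 0 to 0.0854, set as the call begins (left out, the last holds). The fingers move at their own pace and stop on an object; the grip force is fixed at half the most. Time passes only in rows, so rows that do not move let the fingers close. It gives the time, the measured TCP pose, the force and the opening at its end, in the units of the state.
- observe(): the state, without advancing time (a new reading comes with each control period).
- eyes.capture(name): name is "scene" or "top" or "wrist"; returns the picture (400x640x3 uint8, red, green, blue); there is no depth.
- eyes.camera_params(name): a dict with "vfov" (degrees; the focal length in pixels is half the picture's height over the tangent of half this angle, whatever the lens; pixels are square), "cx", "cy" (the principal point, pixels), "rvec" (rotation vector, rad) and "tvec" (3), from world to camera coordinates, as OpenCV has them; the wrist camera has in their place "hand_eye" (4x4, takes a point from camera to tool coordinates, whose origin is the TCP and whose axes are the flange's). Camera axes: x right, y down, z forward; pixel columns grow to the right and rows downward; lengths in m; the calibration is good to about 2 mm. A picture is of the moment at which its call begins: read the wrist's pose just before it. camera_params takes no time and is no camera call.
- r.hand_in(): hands the job in, once; it reports no verdict.
Trained networks look in the newest picture that a camera, given by its name, has taken for a name from the list of things; names that differ only in an ending like _2 or _b are one class to them, and where a whole thing is asked for, a point or a joint stands for the part that bears it (a point fixed in the world has none). Each returns a list of dicts, best first, with "p" (0 to 1); they miss things now and then, are a little off and sometimes report something else, mostly with a low value. They report only what shows in the picture. A call takes as long as a camera call. They do not tell look-alikes from the thing itself.
- finder.recognise(camera, query): "bbox" ([left, top, right, bottom] in pixels, round what is visible of it).
- finder.pinpoint(camera, query): "position" ([column, row] in pixels: a listed point, or the origin of a listed thing).
The state is a dict: "time_s": time; "joint_positions": joint angles; "qd": joint speeds; "joint_efforts": joint torques, N m; "tcp_pos": TCP position; "eef_rot": TCP orientation; "contact_force": force on the tool from outside, world axes, zero at the start; "ft_torque": the same for the moment, N m; "finger_gap": opening from 0.0 (shut) to 1.0 (fully open).
Only numpy, scipy, OpenCV 4.12 (cv2) and the standard library are available. Lean on these libraries where they do the work, as an engineer would, in place of code of your own. Each camera call takes 0.05 s, during which the arm holds its last target.

## Working session

There is one attempt and no reset: what is moved stays moved. The work goes in short steps, Python scripts to look and compute and a tool call to move; the robot and the scene stay as the last step left them, time stands still between calls to the robot, and variables do not carry over. Pictures are saved under pics/ and viewed, and the job is handed in when it is done.

Besides the shell and the picture viewer there is one more tool, called after "Emit:" in YAML: its name, and indented under it one key for each argument. servo_tool: Moves the arm, as the interface text tells. Its arguments: {"type":"object","properties":{"steps":{"type":"array"},"hand":{"type":"number"}},"required":["steps"]}

```bash
mkdir -p pics; python3 - <<'E'
from rig import observe, eyes, r, finder
import cv2, numpy as np
s=observe(); print({k:np.round(v,3).tolist() for k,v in s.items()})
for n in ["scene","top","wrist"]:
    im=eyes.capture(n); cv2.imwrite(f"pics/{n}0.png",im[...,::-1])
    p=eyes.camera_params(n); print(n,{k:np.round(v,4).tolist() for k,v in p.items()})
for n in ["scene","top"]:
    for q in ["empty_rack_center","full_rack_center","dock","dock_mouth","dock_home"]:
        print(n,q,[(np.round(d["position"],1).tolist(),round(d["p"],2)) for d in finder.pinpoint(n,q)][:4])
print(observe()["time_s"])
E
```

```text
{'time_s': 0.0, 'joint_positions': [1.27, 0.308, 1.508, 0.0, 1.328, -0.074], 'qd': [-0.003, 0.001, 0.0, 0.0, 0.002, 0.0], 'joint_efforts': [0.0, -45.756, -25.191, -0.0, 0.013, 0.0], 'tcp_pos': [0.13, 0.559, 0.23], 'eef_rot': [[-0.974, 0.226, -0.001], [0.226, 0.974, -0.002], [0.0, -0.002, -1.0]], 'contact_force': [0.099, 0.849, -0.208], 'ft_torque': [-0.043, -0.02, 0.0], 'finger_gap': 0.996}
scene {'vfov': 50.4931, 'cx': 320.1527, 'cy': 199.2453, 'rvec': [2.1062, -0.9223, 0.4166], 'tvec': [-0.5117, 0.1899, 1.519]}
top {'vfov': 52.6125, 'cx': 309.0405, 'cy': 196.1783, 'rvec': [2.1688, -2.1052, 0.2027], 'tvec': [-0.2531, 0.5159, 1.5468]}
wrist {'vfov': 61.335, 'cx': 321.7176, 'cy': 197.1527, 'hand_eye': [[0.0004, -0.9579, -0.2871, 0.0718], [1.0, 0.0008, -0.0014, 0.0002], [0.0016, -0.2871, 0.9579, -0.1429], [0.0, 0.0, 0.0, 1.0]]}
scene empty_rack_center [([309.0, 218.1], 0.9), ([413.2, 280.9], 0.83)]
scene full_rack_center [([263.4, 188.6], 0.65)]
scene dock [([249.0, 164.5], 0.92)]
scene dock_mouth [([257.6, 158.3], 0.8)]
scene dock_home [([254.8, 154.3], 0.88)]
top empty_rack_center [([428.3, 221.9], 0.7), ([310.6, 221.4], 0.6)]
top full_rack_center [([243.6, 218.7], 0.7)]
top dock [([197.1, 200.0], 0.73)]
top dock_mouth [([189.1, 180.7], 0.61), ([245.9, 221.7], 0.55)]
top dock_home [([191.6, 186.6], 0.95)]
0.65
```

View pics/scene0.png

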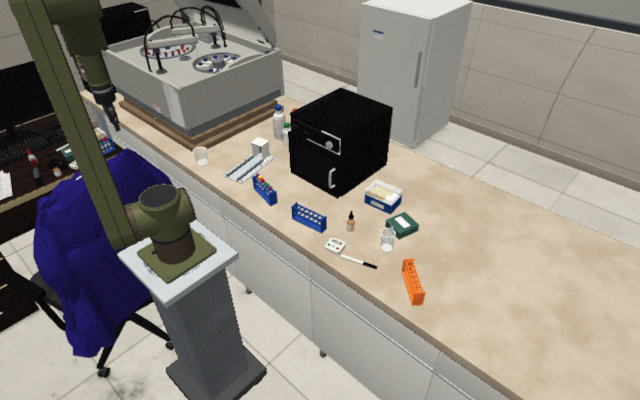

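View pics/top0.png

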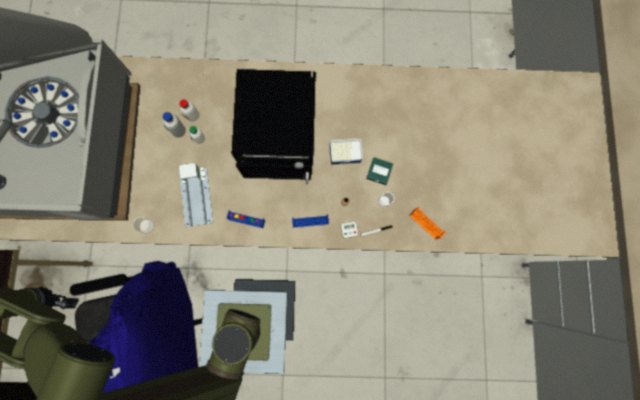

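View pics/wrist0.png

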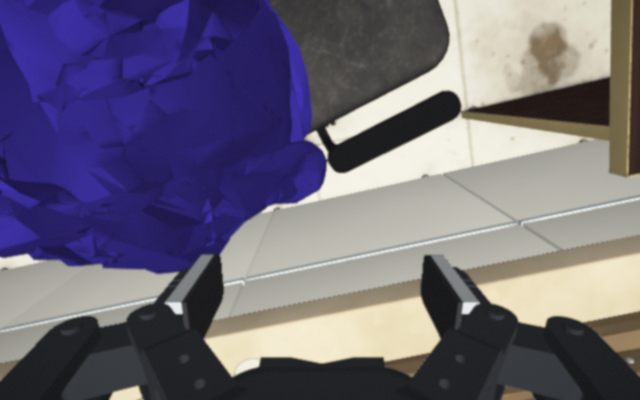

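The top picture shows the blue empty rack at (310,221), the full rack at (246,219) and the orange decoy at (427,222). The dock is at (197,200), with its hood at about (189,172). Next I triangulate these.

```bash
cat > h.py <<'E'
from rig import observe, eyes, r, finder
import cv2, numpy as np
def cam(n,s=None):
    p=eyes.camera_params(n); f=200/np.tan(np.radians(p["vfov"])/2)
    K=np.array([[f,0,p["cx"]],[0,f,p["cy"]],[0,0,1]])
    if "rvec" in p:
        R=cv2.Rodrigues(np.array(p["rvec"],float))[0]; t=np.array(p["tvec"],float)
    else:
        s=s or observe(); T=np.eye(4);T[:3,:3]=s["eef_rot"];T[:3,3]=s["tcp_pos"]
        M=np.linalg.inv(T@np.array(p["hand_eye"])); R=M[:3,:3];t=M[:3,3]
    return K,R,t
def ray(c,px,z):
    K,R,t=c; d=R.T@np.linalg.inv(K)@np.array([px[0],px[1],1.]); o=-R.T@t
    return o+d*(z-o[2])/d[2]
def proj(c,P):
    K,R,t=c; q=(np.atleast_2d(P)@R.T+t)@K.T; return q[:,:2]/q[:,2:]
def tri(c1,p1,c2,p2):
    X=cv2.triangulatePoints(c1[0]@np.c_[c1[1],c1[2]],c2[0]@np.c_[c2[1],c2[2]],np.array(p1,float),np.array(p2,float)); return (X[:3]/X[3]).ravel()
E
python3 - <<'E'
from h import *
S=cam("scene");T=cam("top")
for n,a,b,z in [("empty",(309,218.1),(310.6,221.4),.032),("full",(263.4,188.6),(243.6,218.7),.032),("dock",(249,164.5),(197.1,200),0),("mouth",(257.6,158.3),(189.1,180.7),.005),("home",(254.8,154.3),(191.6,186.6),.037),("orange",(413,281),(428,222),.032)]:
    print(n,tri(S,a,T,b).round(3),ray(S,a,z).round(3),ray(T,b,z).round(3))
im=cv2.imread("pics/top0.png");cv2.imwrite("pics/topz.png",cv2.resize(im[140:250,120:340],None,fx=3.6,fy=3.6,interpolation=2))
im=cv2.imread("pics/scene0.png");cv2.imwrite("pics/scz.png",cv2.resize(im[120:240,200:350],None,fx=4.8,fy=4.8,interpolation=2))
E
```

```text
empty [ 0.425 -0.246  0.03 ] [ 0.423 -0.248  0.032] [ 0.425 -0.247  0.032]
full [0.428 0.017 0.031] [0.426 0.017 0.032] [0.428 0.017 0.032]
dock [0.5   0.204 0.026] [0.524 0.233 0.   ] [0.502 0.213 0.   ]
mouth [ 0.584  0.25  -0.005] [0.579 0.236 0.005] [0.579 0.249 0.005]
home [0.551 0.223 0.046] [0.563 0.232 0.037] [0.549 0.228 0.037]
orange [ 0.434 -0.708  0.034] [ 0.433 -0.705  0.032] [ 0.437 -0.711  0.032]
```

View pics/topz.png

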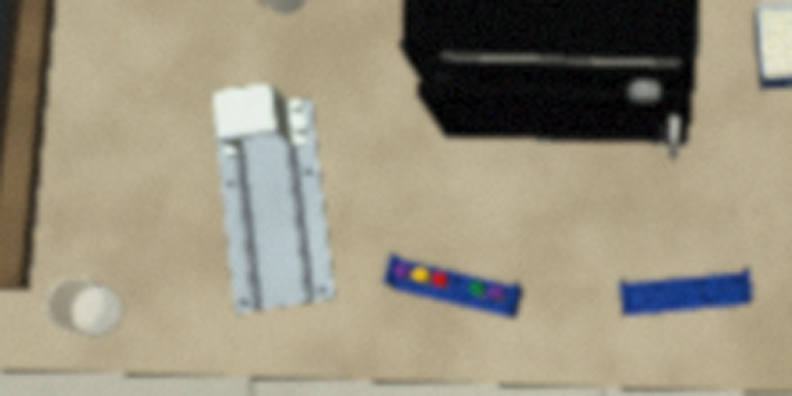

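View pics/scz.png

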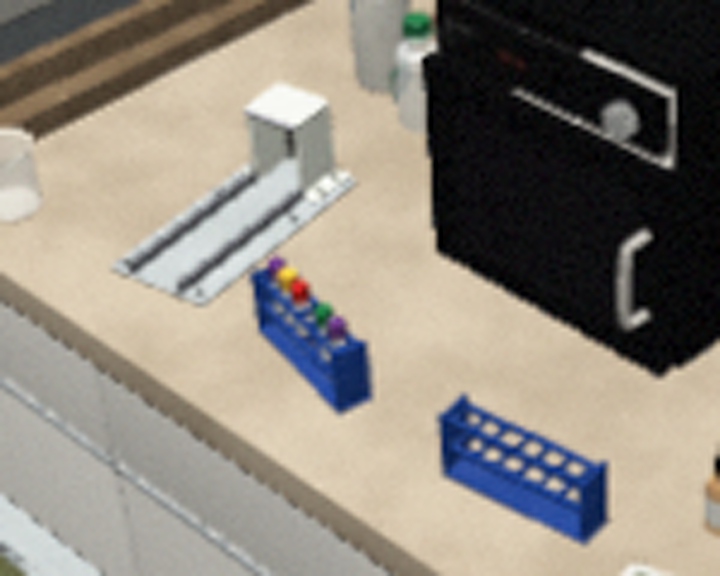

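Scene: the blue rack at (525,470) in the zoomed scene picture is empty, and the one at (315,330) holds tubes. The dock's hood lies at the far (+x) end. I go over the dock first to measure it.

Emit:
servo_tool:
  steps:
    - {"linear": [0,0,-0.01],"angular": [0,0,-6.5]}
    - {"linear": [0,0,-0.01],"angular": [0,0,-6.5]}
    - {"linear": [-0.0325,-0.0275,-0.005],"angular": [0,0,0]}
    - {"linear": [-0.0325,-0.0275,-0.005],"angular": [0,0,0]}
    - {"linear": [-0.0325,-0.0275,-0.005],"angular": [0,0,0]}
    - {"linear": [-0.0325,-0.0275,-0.005],"angular": [0,0,0]}
    - {"linear": [-0.0325,-0.0275,-0.005],"angular": [0,0,0]}
    - {"linear": [-0.0325,-0.0275,-0.005],"angular": [0,0,0]}

```text
time_s: 1.45
tcp_pos: [0.3258, 0.3938, 0.2817]
eef_rot: [[-1.0, 0.001, 0.0], [0.001, 1.0, 0.0], [-0.0, 0.0, -1.0]]
contact_force: [0.2, 0.3, -0.3]
finger_gap: 0.997
```

Emit:
servo_tool:
  steps:
    - {"linear": [-0.0325,-0.0275,-0.005],"angular": [0,0,0]}
    - {"linear": [-0.0325,-0.0275,-0.005],"angular": [0,0,0]}
    - {"linear": [-0.0325,-0.0275,-0.005],"angular": [0,0,0]}
    - {"linear": [-0.0325,-0.0275,-0.005],"angular": [0,0,0]}
    - {"linear": [-0.0325,-0.0275,-0.005],"angular": [0,0,0]}
    - {"linear": [-0.0325,-0.0275,-0.005],"angular": [0,0,0]}
    - {"linear": [0,0,0],"angular": [0,0,0]}
    - {"linear": [0,0,0],"angular": [0,0,0]}

```text
time_s: 2.25
tcp_pos: [0.5201, 0.2291, 0.3111]
eef_rot: [[-1.0, 0.003, -0.001], [0.003, 1.0, 0.0], [0.001, 0.0, -1.0]]
contact_force: [-0.6, 1.0, 0.5]
finger_gap: 1.002
```

```bash
python3 - <<'E'
from h import *
import json
s=observe(); im=eyes.capture("wrist"); cv2.imwrite("pics/w1.png",im[...,::-1])
json.dump({k:np.array(v).tolist() for k,v in s.items()},open("s1.json","w"))
print(s["time_s"],s["tcp_pos"].round(4),np.round(s["eef_rot"],3).tolist(),np.round(s["qd"],3))
W=cam("wrist",s)
for q,z in [("dock",0),("dock_mouth",.005),("dock_home",.037)]:
    for d in finder.pinpoint("wrist",q)[:2]: print(q,np.round(d["position"],1),round(d["p"],2),ray(W,d["position"],z).round(4))
E
```

```text
2.25 [0.5201 0.2291 0.3111] [[-1.0, 0.003, -0.001], [0.003, 1.0, 0.0], [0.001, 0.0, -1.0]] [ 0.038 -0.012  0.028  0.009  0.005  0.002]
dock [310.3 147.9] 0.87 [0.5147 0.213  0.    ]
dock_mouth [326.5 193.9] 0.81 [0.5778 0.2348 0.005 ]
dock_home [319.9 180.6] 0.72 [0.5509 0.226  0.037 ]
```

View pics/w1.png

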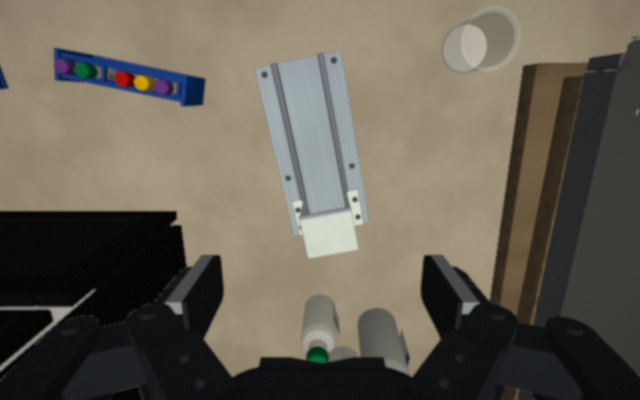

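The dock is in full view: front corners at about (256,69) and (340,51), back near (295,235) and (368,220), hood roof around (330,232). I fit the pose with hand-picked corners from an enlargement.

```bash
python3 - <<'E'
import cv2
im=cv2.imread("pics/w1.png");cv2.imwrite("pics/w1a.png",cv2.resize(im[40:115,240:370],None,fx=6,fy=6,interpolation=2));cv2.imwrite("pics/w1b.png",cv2.resize(im[180:265,260:390],None,fx=6,fy=6,interpolation=2))
E
```

```text
(no output)
```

View pics/w1a.png

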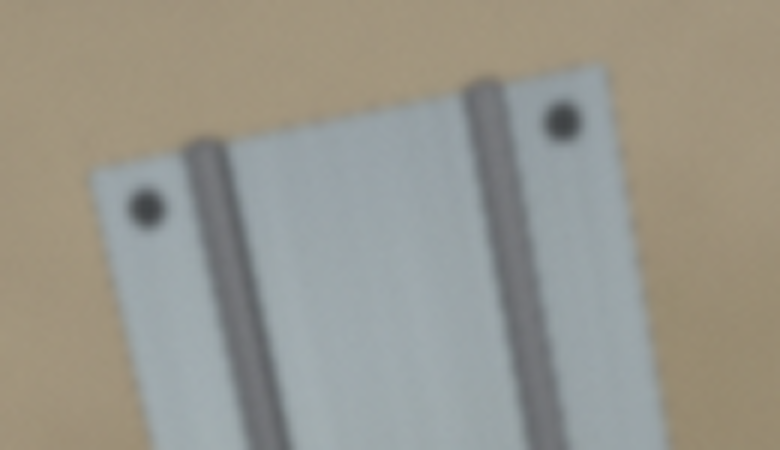

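View pics/w1b.png

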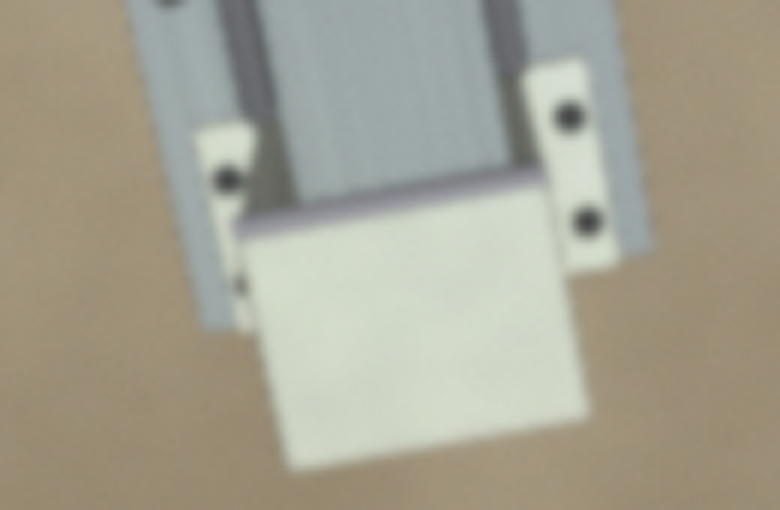

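```bash
python3 - <<'E'
from h import *
import json
from scipy.optimize import least_squares
s=json.load(open("s1.json")); W=cam("wrist",s); S=cam("scene");T=cam("top")
px=np.array([(255,68.8),(340.8,50.8),(293.8,235),(368.8,221.3)])
# image right=+y ; dock frame: y+ is left facing +x = world +y
L=np.array([(-.115,-.055,.005),(-.115,.055,.005),(.115,-.055,.005),(.115,.055,.005)])
for p in px: print(ray(W,p,.005).round(4))
def pose(q):
    c,n=np.cos(q[2]),np.sin(q[2]); R=np.array([[c,-n,0],[n,c,0],[0,0,1]]); return R
f=lambda q:(proj(W,L@pose(q).T+[q[0],q[1],0])-px).ravel()
o=least_squares(f,[.51,.22,.1]);q=o.x
print("dock",q.round(4),np.degrees(q[2]),"res",o.fun.round(2))
for nm,P in [("start",(-.03,0,.037)),("home",(.04,0,.037)),("mouth",(.063,0,.005)),("dock",(0,0,0))]:
    X=pose(q)@P+[q[0],q[1],0]; print(nm,X.round(4),"W",proj(W,X).round(1),"T",proj(T,X).round(1),"S",proj(S,X).round(1))
json.dump(q.tolist(),open("dock.json","w"))
E
```

```text
[0.4151 0.1454 0.005 ]
[0.3947 0.2522 0.005 ]
[0.6392 0.1879 0.005 ]
[0.6184 0.2949 0.005 ]
dock [0.5171 0.2201 0.1883] 10.79123113981456 res [-0.69 -0.53  0.36 -0.69 -0.14  0.79  0.51  0.92]
start [0.4877 0.2145 0.037 ] W [[310.2 130.1]] T [[193.9 202. ]] S [[244.3 162.8]]
home [0.5564 0.2276 0.037 ] W [[321.2 184.8]] T [[192.  184.8]] S [[254.3 155.2]]
mouth [0.579  0.2319 0.005 ] W [[324.4 194.8]] T [[193.4 180.9]] S [[258.3 158.6]]
dock [0.5171 0.2201 0.    ] W [[315.6 149.7]] T [[195.5 196.2]] S [[249.7 166.2]]
```

Dock pose: (0.517, 0.220) at 10.8° yaw, and the networks agree. Next, over to the empty rack.

Emit:
servo_tool:
  steps:
    - {"linear": [0.04,0,0],"angular": [0,0,0]}
    - {"linear": [0.04,0,0],"angular": [0,0,0]}
    - {"linear": [0,-0.04,0],"angular": [0,0,7.5]}
    - {"linear": [-0.0052,-0.0397,0],"angular": [0,0,7.5]}
    - {"linear": [-0.0104,-0.0386,0],"angular": [0,0,7.5]}
    - {"linear": [-0.0153,-0.037,0],"angular": [0,0,7.5]}
    - {"linear": [-0.02,-0.0346,0],"angular": [0,0,7.5]}
    - {"linear": [-0.0244,-0.0317,0],"angular": [0,0,7.5]}

```text
time_s: 3.25
tcp_pos: [0.4386, -0.0104, 0.3116]
eef_rot: [[-0.704, 0.71, 0.001], [0.71, 0.704, 0.0], [-0.0, 0.001, -1.0]]
contact_force: [0.3, -0.3, 0.6]
finger_gap: 0.998
```

Emit:
servo_tool:
  steps:
    - {"linear": [-0.0283,-0.0283,0],"angular": [0,0,7.5]}
    - {"linear": [-0.0317,-0.0244,0],"angular": [0,0,7.5]}
    - {"linear": [-0.0346,-0.02,0],"angular": [0,0,7.5]}
    - {"linear": [-0.037,-0.0153,0],"angular": [0,0,7.5]}
    - {"linear": [-0.0386,-0.0104,0],"angular": [0,0,7.5]}
    - {"linear": [-0.0397,-0.0052,0],"angular": [0,0,7.5]}
    - {"linear": [0,0,0],"angular": [0,0,0]}
    - {"linear": [0,0,0],"angular": [0,0,0]}

```text
time_s: 4.05
tcp_pos: [0.439, -0.2497, 0.3111]
eef_rot: [[0.0, 1.0, -0.0], [1.0, -0.0, 0.001], [0.001, -0.0, -1.0]]
contact_force: [-0.1, 0.8, 0.4]
finger_gap: 1.001
```

```bash
python3 - <<'E'
from h import *
import json
s=observe(); im=eyes.capture("wrist"); cv2.imwrite("pics/w2.png",im[...,::-1])
json.dump({k:np.array(v).tolist() for k,v in s.items()},open("s2.json","w"))
print(s["time_s"],s["tcp_pos"].round(4),np.round(s["eef_rot"],3).tolist(),np.round(s["joint_positions"],3))
W=cam("wrist",s)
for d in finder.pinpoint("wrist","empty_rack_center")[:3]: print(np.round(d["position"],1),round(d["p"],2),ray(W,d["position"],.032).round(4))
m=cv2.inRange(cv2.cvtColor(im,cv2.COLOR_RGB2HSV),(105,120,40),(130,255,255))
n,l,st,c=cv2.connectedComponentsWithStats(m)
for i in range(1,n):
    if st[i,4]>300: print(st[i],c[i])
E
```

```text
4.05 [ 0.439  -0.2497  0.3111] [[0.0, 1.0, -0.0], [1.0, -0.0, 0.001], [0.001, -0.0, -1.0]] [-6.010e-01  1.540e-01  1.513e+00  1.000e-03  1.475e+00 -6.010e-01]
[314.8 151.7] 0.56 [ 0.4316 -0.2438  0.032 ]
[ 290   93   42  121 2871] [312.9738767  151.64541971]
[ 482  201   78   93 1258] [505.28616852 227.95071542]
```

View pics/w2.png

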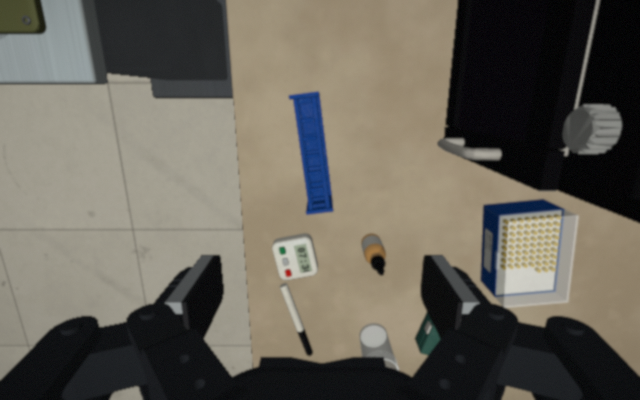

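The empty rack is seen from above at (290–332, 93–214), clear around its middle. The timer and dropper bottle lie beyond its far end.

```bash
python3 - <<'E'
import cv2
im=cv2.imread("pics/w2.png");cv2.imwrite("pics/w2a.png",cv2.resize(im[85:222,270:350],None,fx=4.3,fy=4.3,interpolation=2))
E
```

```text
(no output)
```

View pics/w2a.png

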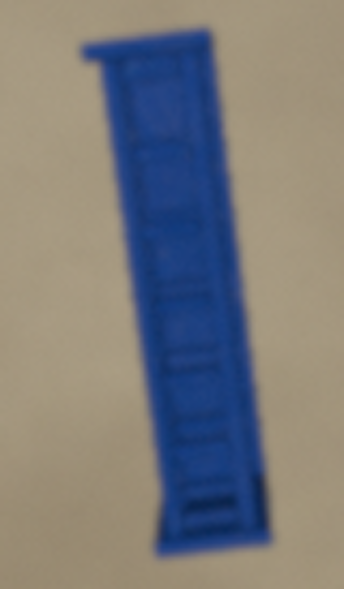

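```bash
python3 - <<'E'
from h import *
import json
from scipy.optimize import least_squares
s=json.load(open("s2.json")); W=cam("wrist",s); S=cam("scene");T=cam("top")
px=np.array([(289.3,95.3),(318.6,92.2),(306.7,214.3),(332.8,211.5)])
for p in px: print(ray(W,p,.064).round(4))
# local: u along length (toward +y world at yaw 90), v
L=np.array([(.071,.017,.064),(.071,-.017,.064),(-.071,.017,.064),(-.071,-.017,.064)])
def tf(q,L):
    c,n=np.cos(q[2]),np.sin(q[2]); return L@np.array([[c,-n,0],[n,c,0],[0,0,1]]).T+[q[0],q[1],0]
o=least_squares(lambda q:(proj(W,tf(q,L))-px).ravel(),[.43,-.247,1.6]);q=o.x
print("rack",q.round(4),np.degrees(q[2]),"res",o.fun.round(2))
X=tf(q,np.array([[0,0,.032]]));print(proj(W,X),proj(T,X),proj(S,X))
B=np.array([(a,b,c) for a in(-.071,.071) for b in (-.017,.017) for c in (0,.064)])
# overlay
im=cv2.imread("pics/w2.png");
for p in proj(W,tf(q,B)): cv2.circle(im,tuple(int(v*16) for v in p),24,(0,255,255),-1,shift=4)
cv2.imwrite("pics/w2b.png",cv2.resize(im[85:222,270:350],None,fx=4.3,fy=4.3,interpolation=2))
json.dump(q.tolist(),open("rack.json","w"))
E
```

```text
[ 0.4044 -0.1761  0.064 ]
[ 0.4368 -0.1728  0.064 ]
[ 0.4219 -0.3158  0.064 ]
[ 0.4538 -0.3121  0.064 ]
rack [ 0.4292 -0.2444  1.6927] 96.98601034894378 res [-0.61 -0.14  0.57 -0.95 -0.7   0.89  0.74  0.5 ]
[[312.91133451 152.13445145]] [[310.01638766 220.40890064]] [[309.44813772 216.88435538]]
```

View pics/w2b.png

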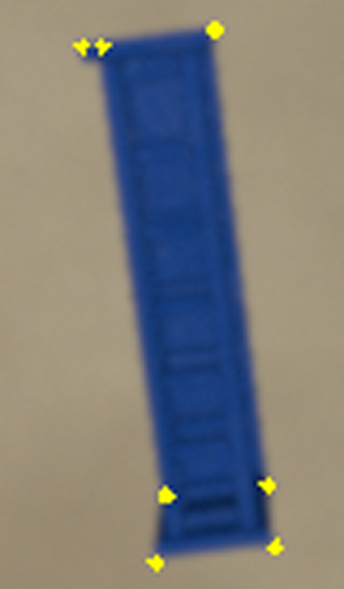

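Emit:
servo_tool:
  steps:
    - {"linear": [0.0055,-0.01,0],"angular": [0,0,-7]}
    - {"linear": [0,0,0.035],"angular": [0,0,0]}
    - {"linear": [0,0,0.035],"angular": [0,0,0]}
    - {"linear": [0,0,0.035],"angular": [0,0,0]}
    - {"linear": [0,0,0.035],"angular": [0,0,0]}
    - {"linear": [0,0,0.035],"angular": [0,0,0]}
    - {"linear": [0,0,0.03],"angular": [0,0,0]}
    - {"linear": [0,0,0],"angular": [0,0,0]}

```text
time_s: 4.95
tcp_pos: [0.4265, -0.241, 0.1032]
eef_rot: [[-0.124, 0.992, -0.007], [0.992, 0.124, 0.005], [0.006, -0.006, -1.0]]
contact_force: [-0.7, 0.5, 0.7]
finger_gap: 1.002
```

```bash
python3 - <<'E'
from h import *
s=observe(); im=eyes.capture("wrist"); cv2.imwrite("pics/w3.png",im[...,::-1])
print(s["time_s"],s["tcp_pos"].round(4),np.round(s["eef_rot"],3).tolist())
E
```

```text
4.95 [ 0.4265 -0.241   0.1032] [[-0.124, 0.992, -0.007], [0.992, 0.124, 0.005], [0.006, -0.006, -1.0]]
```

View pics/w3.png

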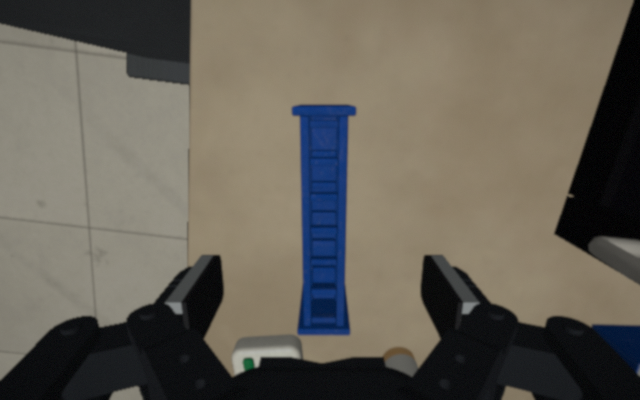

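Between the jaws the rack is centred (column ~323) and aligned. Descending the rest and closing.

Emit:
servo_tool:
  steps:
    - {"linear": [-0.003,0.002,0.025],"angular": [0,0,0]}
    - {"linear": [0,0,0.025],"angular": [0,0,0]}
    - {"linear": [0,0,0.02],"angular": [0,0,0]}
    - {"linear": [0,0,0.006],"angular": [0,0,0]}
    - {"linear": [0,0,0],"angular": [0,0,0]}
    - {"linear": [0,0,0],"angular": [0,0,0]}

```text
time_s: 5.6
tcp_pos: [0.4328, -0.2479, 0.0318]
eef_rot: [[-0.122, 0.993, 0.002], [0.993, 0.122, -0.002], [-0.002, 0.002, -1.0]]
contact_force: [0.5, 0.5, -0.1]
finger_gap: 0.996
```

Emit:
servo_tool:
  steps:
    - {"linear": [0,0,0],"angular": [0,0,0]}
    - {"linear": [0,0,0],"angular": [0,0,0]}
    - {"linear": [0,0,0],"angular": [0,0,0]}
    - {"linear": [0,0,0],"angular": [0,0,0]}
    - {"linear": [0,0,0],"angular": [0,0,0]}
    - {"linear": [0,0,0],"angular": [0,0,0]}
    - {"linear": [0,0,0],"angular": [0,0,0]}
    - {"linear": [0,0,0],"angular": [0,0,0]}
  hand: 0.015

```text
time_s: 6.4
tcp_pos: [0.4313, -0.2474, 0.0306]
eef_rot: [[-0.121, 0.993, -0.0], [0.993, 0.121, -0.0], [-0.0, -0.0, -1.0]]
contact_force: [-2.5, 0.1, 5.8]
finger_gap: 0.294
```

Emit:
servo_tool:
  steps:
    - {"linear": [0,0,-0.01],"angular": [0,0,0]}
    - {"linear": [0,0,-0.025],"angular": [0,0,0]}
    - {"linear": [0,0,-0.03],"angular": [0,0,0]}
    - {"linear": [0,0,-0.03],"angular": [0,0,0]}
    - {"linear": [0,0,-0.03],"angular": [0,0,0]}
    - {"linear": [0,0,-0.02],"angular": [0,0,0]}
    - {"linear": [0,0,0],"angular": [0,0,0]}
    - {"linear": [0,0,0],"angular": [0,0,0]}

```text
time_s: 7.2
tcp_pos: [0.4314, -0.2473, 0.1753]
eef_rot: [[-0.121, 0.993, 0.0], [0.993, 0.121, -0.0], [-0.0, 0.0, -1.0]]
contact_force: [0.4, -0.2, -1.2]
finger_gap: 0.29
```

```bash
python3 - <<'E'
from h import *
s=observe(); im=eyes.capture("wrist"); cv2.imwrite("pics/w4.png",im[...,::-1])
im=eyes.capture("scene"); cv2.imwrite("pics/s4.png",cv2.resize(im[120:260,200:380,::-1],None,fx=4,fy=4))
print(s["time_s"],s["tcp_pos"].round(4),s["finger_gap"],s["contact_force"])
E
```

```text
7.2 [ 0.4314 -0.2473  0.1753] 0.289617159671029 [ 0.38089991 -0.1984525  -1.16112834]
```

View pics/w4.png

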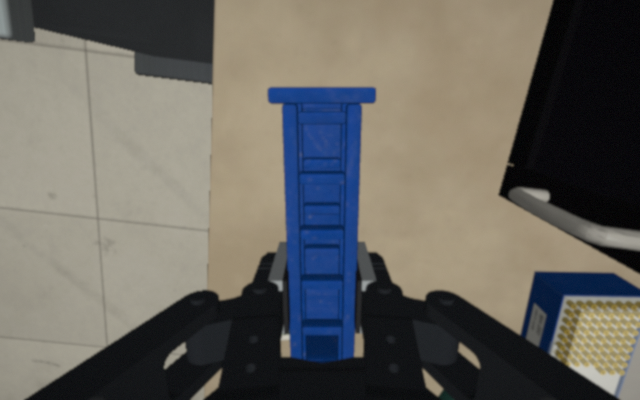

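View pics/s4.png

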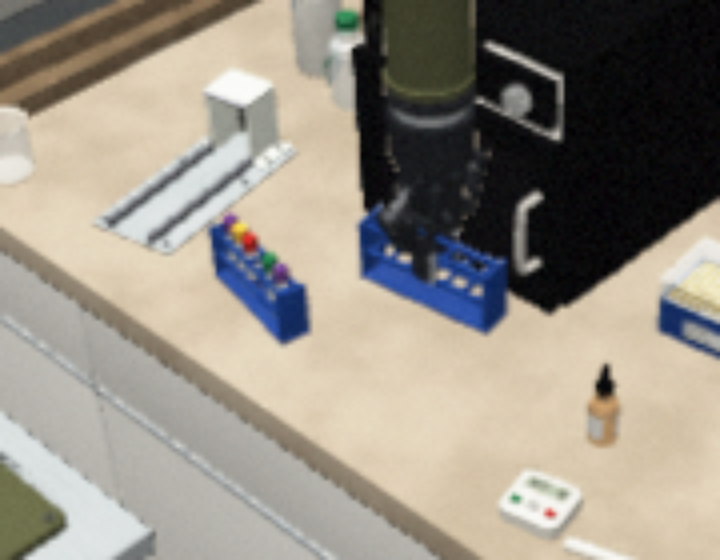

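The rack is held level (gap 25 mm, −1.2 N weight). Its end wall shows at row ~95, and the full rack is undisturbed. Carrying it over to the dock.

Emit:
servo_tool:
  steps:
    - {"linear": [0.0382,0.0047,0],"angular": [0,0,-7.8]}
    - {"linear": [0.0372,0.0098,0],"angular": [0,0,-7.8]}
    - {"linear": [0.0355,0.0148,0],"angular": [0,0,-7.8]}
    - {"linear": [0.0332,0.0195,0],"angular": [0,0,-7.8]}
    - {"linear": [0.0303,0.0238,0],"angular": [0,0,-7.8]}
    - {"linear": [0.0267,0.0277,0],"angular": [0,0,-7.8]}
    - {"linear": [0.0227,0.0311,0],"angular": [0,0,-7.8]}
    - {"linear": [0.0183,0.0339,0],"angular": [0,0,-7.8]}

```text
time_s: 8.1
tcp_pos: [0.4305, 0.062, 0.1738]
eef_rot: [[-0.938, 0.348, -0.003], [0.348, 0.938, -0.0], [0.003, -0.001, -1.0]]
contact_force: [0.3, -0.8, -0.7]
finger_gap: 0.29
```

Emit:
servo_tool:
  steps:
    - {"linear": [0.0135,0.036,0],"angular": [0,0,-7.8]}
    - {"linear": [0.0085,0.0375,0],"angular": [0,0,-7.8]}
    - {"linear": [0.0034,0.0384,0],"angular": [0,0,-7.8]}
    - {"linear": [-0.0019,0.0385,0],"angular": [0,0,-7.8]}
    - {"linear": [-0.029,-0.0055,0],"angular": [0,0,0]}
    - {"linear": [-0.029,-0.0055,0],"angular": [0,0,0]}
    - {"linear": [0,0,0],"angular": [0,0,0]}
    - {"linear": [0,0,0],"angular": [0,0,0]}

```text
time_s: 8.9
tcp_pos: [0.4903, 0.2141, 0.1733]
eef_rot: [[-0.983, -0.183, -0.004], [-0.183, 0.983, -0.001], [0.004, -0.0, -1.0]]
contact_force: [0.2, -0.3, -2.2]
finger_gap: 0.294
```

```bash
python3 - <<'E'
from h import *
import json
s=observe(); im=eyes.capture("wrist"); 
print(s["time_s"],s["tcp_pos"].round(4),np.round(s["eef_rot"],3).tolist(),s["finger_gap"],s["contact_force"].round(1))
q=json.load(open("dock.json"));c,n=np.cos(q[2]),np.sin(q[2])
R=np.array([[c,-n,0],[n,c,0],[0,0,1]])
print("TCP in dock",(R.T@(s["tcp_pos"]-[q[0],q[1],0])).round(4),"yaw rel",np.degrees(np.arctan2(s["eef_rot"][1][0],s["eef_rot"][0][0])-q[2])%360)
im=im[...,::-1].copy();W=cam("wrist",s)
P=np.array([(-.115,-.055,.005),(-.115,.055,.005),(-.115,-.025,.017),(-.115,.025,.017),(.063,-.025,.017),(.063,.025,.017),(.04,-.055,.005),(.04,.055,.005)])
for p in proj(W,P@R.T+[q[0],q[1],0]): cv2.circle(im,tuple(int(v) for v in p),2,(0,255,255),-1)
# predicted rack end top edge, tool frame
T=np.array([(.003+.071,a,-.0334) for a in(-.017,.017)]); X=T@np.array(s["eef_rot"]).T+s["tcp_pos"]
for p in proj(W,X): cv2.circle(im,tuple(int(v) for v in p),2,(0,0,255),-1)
cv2.imwrite("pics/w5.png",im)
E
```

```text
8.9 [0.4903 0.2141 0.1733] [[-0.983, -0.183, -0.004], [-0.183, 0.983, -0.001], [0.004, -0.0, -1.0]] 0.2935915523158246 [ 0.2 -0.3 -2.2]
TCP in dock [-0.0275 -0.0009  0.1733] yaw rel 179.7385276497991
```

View pics/w5.png

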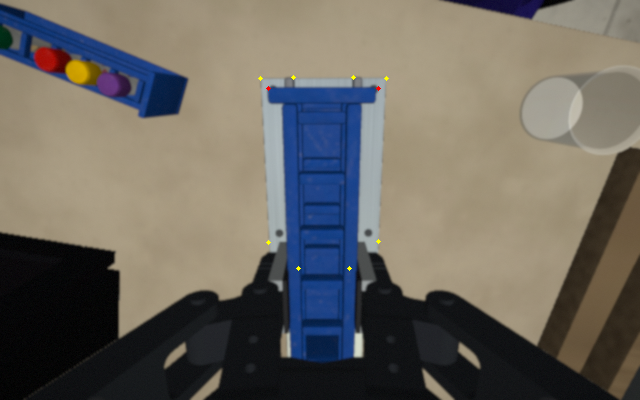

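The overlay matches: the rack is centred between the rails (columns 291/357) and aligned with the plate. Lowering.

Emit:
servo_tool:
  steps:
    - {"linear": [0,0.001,0.025],"angular": [0,0,0]}
    - {"linear": [0,0,0.03],"angular": [0,0,0]}
    - {"linear": [0,0,0.03],"angular": [0,0,0]}
    - {"linear": [0,0,0.025],"angular": [0,0,0]}
    - {"linear": [0,0,0.015],"angular": [0,0,0]}
    - {"linear": [0,0,0.005],"angular": [0,0,0]}
    - {"linear": [0,0,0],"angular": [0,0,0]}
    - {"linear": [0,0,0],"angular": [0,0,0]}

```text
time_s: 9.75
tcp_pos: [0.491, 0.2153, 0.0459]
eef_rot: [[-0.983, -0.183, 0.001], [-0.183, 0.983, 0.0], [-0.001, 0.0, -1.0]]
contact_force: [0.4, -0.4, -1.0]
finger_gap: 0.292
```

Emit:
servo_tool:
  steps:
    - {"linear": [0,0,0],"angular": [0,0,0]}

```text
time_s: 9.85
tcp_pos: [0.4916, 0.2155, 0.0464]
eef_rot: [[-0.983, -0.183, 0.002], [-0.183, 0.983, 0.001], [-0.002, 0.0, -1.0]]
contact_force: [0.4, -0.3, -1.6]
finger_gap: 0.293
```

Underside ≈ 15 mm; touching down slowly.

Emit:
servo_tool:
  steps:
    - {"linear": [0,0,0.004],"angular": [0,0,0]}
    - {"linear": [0,0,0.003],"angular": [0,0,0]}
    - {"linear": [0,0,0.002],"angular": [0,0,0]}
    - {"linear": [0,0,0],"angular": [0,0,0]}
    - {"linear": [0,0,0],"angular": [0,0,0]}

```text
time_s: 10.35
tcp_pos: [0.4908, 0.2153, 0.0362]
eef_rot: [[-0.983, -0.183, -0.0], [-0.183, 0.983, -0.0], [0.0, -0.0, -1.0]]
contact_force: [0.5, 0.8, -1.8]
finger_gap: 0.294
```

Emit:
servo_tool:
  steps:
    - {"linear": [0,0,0.001],"angular": [0,0,0]}
    - {"linear": [0,0,0],"angular": [0,0,0]}

```text
time_s: 10.55
tcp_pos: [0.491, 0.2153, 0.0356]
eef_rot: [[-0.983, -0.183, 0.0], [-0.183, 0.983, 0.0], [-0.0, 0.0, -1.0]]
contact_force: [-1.0, -0.4, 1.1]
finger_gap: 0.289
```

Touchdown (force went from −1.5 to +1.1 N). Sliding in.

Emit:
servo_tool:
  steps:
    - {"linear": [-0.006,0,0],"angular": [0,0,0]}
    - {"linear": [-0.01,0,0],"angular": [0,0,0]}
    - {"linear": [-0.01,0,0],"angular": [0,0,0]}
    - {"linear": [-0.01,0,0],"angular": [0,0,0]}
    - {"linear": [-0.01,0,0],"angular": [0,0,0]}
    - {"linear": [-0.008,0,0],"angular": [0,0,0]}
    - {"linear": [-0.005,0,0],"angular": [0,0,0]}
    - {"linear": [0,0,0],"angular": [0,0,0]}

```text
time_s: 11.35
tcp_pos: [0.5497, 0.2262, 0.0356]
eef_rot: [[-0.983, -0.183, 0.0], [-0.183, 0.983, 0.0], [-0.0, 0.0, -1.0]]
contact_force: [-2.6, -0.5, 4.4]
finger_gap: 0.295
```

Emit:
servo_tool:
  steps:
    - {"linear": [-0.002,0,0],"angular": [0,0,0]}
    - {"linear": [-0.002,0,0],"angular": [0,0,0]}
    - {"linear": [0,0,0],"angular": [0,0,0]}
    - {"linear": [0,0,0],"angular": [0,0,0]}

```text
time_s: 11.75
tcp_pos: [0.5521, 0.2267, 0.0356]
eef_rot: [[-0.983, -0.183, -0.002], [-0.183, 0.983, -0.0], [0.002, -0.0, -1.0]]
contact_force: [-4.1, -0.9, 6.2]
finger_gap: 0.286
```

Emit:
servo_tool:
  steps:
    - {"linear": [-0.002,0,0],"angular": [0,0,0]}
    - {"linear": [-0.002,0,0],"angular": [0,0,0]}
    - {"linear": [0,0,0],"angular": [0,0,0]}

```text
time_s: 12.05
tcp_pos: [0.5563, 0.2274, 0.0356]
eef_rot: [[-0.983, -0.183, -0.002], [-0.183, 0.983, -0.0], [0.002, -0.0, -1.0]]
contact_force: [-4.1, -0.4, 7.1]
finger_gap: 0.286
```

Emit:
servo_tool:
  steps:
    - {"linear": [-0.002,0,0],"angular": [0,0,0]}
    - {"linear": [0,0,0],"angular": [0,0,0]}
    - {"linear": [0,0,0],"angular": [0,0,0]}

```text
time_s: 12.35
tcp_pos: [0.5564, 0.2275, 0.0356]
eef_rot: [[-0.983, -0.183, -0.005], [-0.183, 0.983, -0.001], [0.005, -0.0, -1.0]]
contact_force: [-7.6, -0.7, 8.9]
finger_gap: 0.292
```

Emit:
servo_tool:
  steps:
    - {"linear": [-0.002,0,0],"angular": [0,0,0]}
    - {"linear": [0,0,0],"angular": [0,0,0]}
    - {"linear": [0,0,0],"angular": [0,0,0]}

```text
time_s: 12.65
tcp_pos: [0.5564, 0.2274, 0.0356]
eef_rot: [[-0.983, -0.183, -0.008], [-0.183, 0.983, -0.002], [0.008, -0.0, -1.0]]
contact_force: [-11.7, -2.4, 12.3]
finger_gap: 0.293
```

```bash
cat > look.py <<'E'
from h import *
import json,sys
s=observe(); im=eyes.capture("wrist"); tag=sys.argv[1]
q=json.load(open("dock.json"));c,n=np.cos(q[2]),np.sin(q[2])
R=np.array([[c,-n,0],[n,c,0],[0,0,1]])
print(s["time_s"],"TCP in dock",(R.T@(s["tcp_pos"]-[q[0],q[1],0])).round(4),s["contact_force"].round(1),np.round(s["ft_torque"],2))
im=im[...,::-1].copy();cv2.imwrite(f"pics/w{tag}raw.png",im);W=cam("wrist",s)
B=np.array([(.04-.071,a,z) for a in(-.017,.017) for z in (.005,.069)])
for p in proj(W,B@R.T+[q[0],q[1],0]): cv2.circle(im,tuple(int(v) for v in p),2,(0,0,255),-1); print(p.round(1))
P=np.array([(-.115,-.055,.005),(-.115,.055,.005),(-.115,-.025,.017),(-.115,.025,.017)])
for p in proj(W,P@R.T+[q[0],q[1],0]): cv2.circle(im,tuple(int(v) for v in p),2,(0,255,255),-1)
cv2.imwrite(f"pics/w{tag}.png",im)
im=eyes.capture("scene"); cv2.imwrite(f"pics/s{tag}.png",cv2.resize(im[120:220,200:330,::-1],None,fx=5.5,fy=5.5,interpolation=2))
E
python3 look.py 6
```

```text
12.65 TCP in dock [ 0.0399 -0.0002  0.0356] [-11.7  -2.4  12.3] [-0.09  1.42  0.03]
[288.3  98.8]
[268.4  98.5]
[356.9  98.5]
[377.  98.]
```

View pics/w6.png

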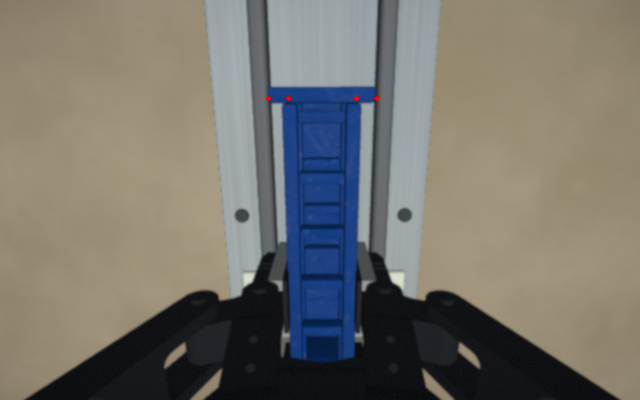

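View pics/s6.png

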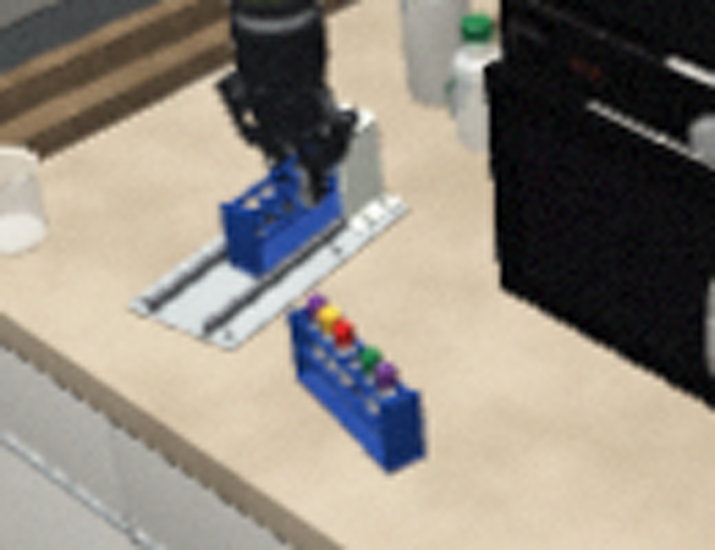

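The w6 picture puts the outer end wall at row ~87, but the predicted home is row 98. That is about 3–4 mm short of home, while the push meets rising resistance. I check whether the dock fit is off or the hand is touching the hood, using the plate screws at (242,215) and (405,215).

```bash
python3 - <<'E'
from h import *
import json
q=json.load(open("dock.json"));c,n=np.cos(q[2]),np.sin(q[2]);R=np.array([[c,-n,0],[n,c,0],[0,0,1]])
D=lambda X:(R.T@(X-[q[0],q[1],0])).round(4)
W1=cam("wrist",json.load(open("s1.json")))
for p in [(264.5,74.7),(333.7,60.3),(288.3,178.3),(351.5,166)]: print("w1 screw",D(ray(W1,p,.005)))
for p in [(300,218),(350.8,209.7)]: print("roof front",D(ray(W1,p,.087)))
for p in [(308.3,257.8),(358,249)]: print("roof back",D(ray(W1,p,.087)))
W6=cam("wrist",observe())
for p in [(241.7,215.3),(404.6,215.3)]: print("w6 screw",D(ray(W6,p,.005)))
for p in [(268,87.5),(377,87.5)]: print("w6 rack outer edge",D(ray(W6,p,.069)))
S=cam("scene")
for p in [(227,200),(342,160)]: pass
im=cv2.imread("pics/w6raw.png");cv2.imwrite("pics/w6z.png",cv2.resize(im[60:230,220:430],None,fx=3.5,fy=3.5,interpolation=2))
E
```

```text
w1 screw [-0.1055 -0.0445  0.005 ]
w1 screw [-0.1055  0.0437  0.005 ]
w1 screw [ 0.0304 -0.0443  0.005 ]
w1 screw [0.0299 0.0434 0.005 ]
roof front [ 0.0614 -0.0292  0.087 ]
roof front [0.0626 0.0302 0.087 ]
roof back [ 0.113 -0.03   0.087]
roof back [0.1129 0.0304 0.087 ]
w6 screw [ 0.03   -0.0444  0.005 ]
w6 screw [0.0302 0.0445 0.005 ]
w6 rack outer edge [-0.0343 -0.017   0.069 ]
w6 rack outer edge [-0.0342  0.0169  0.069 ]
```

View pics/w6z.png

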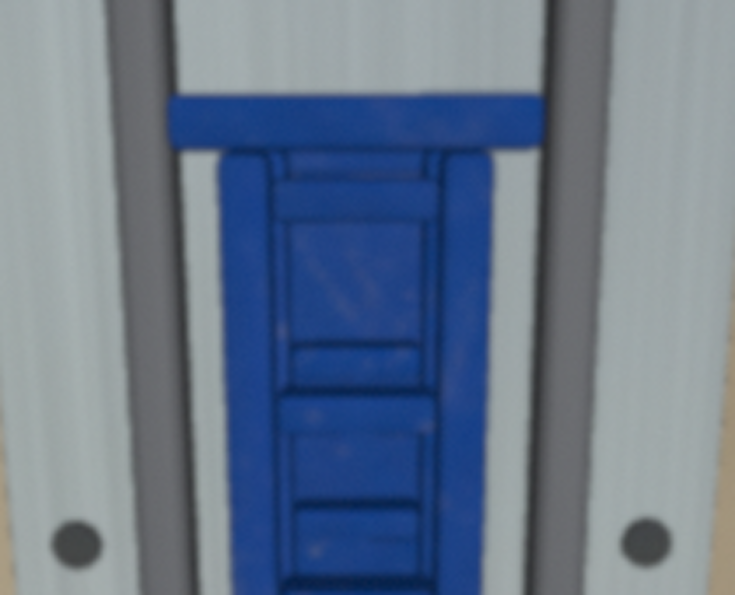

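The screws agree to 0.5 mm, so the rack really is about 3 mm short. A likely cause is the hand meeting the steel lip. I unload, release, regrasp ~20 mm further back and push again.

Emit:
servo_tool:
  steps:
    - {"linear": [0.0045,0,-0.0005],"angular": [0,0,0]}
    - {"linear": [0,0,0],"angular": [0,0,0]}

```text
time_s: 12.95
tcp_pos: [0.5565, 0.2275, 0.0356]
eef_rot: [[-0.983, -0.183, 0.0], [-0.183, 0.983, 0.0], [-0.0, -0.0, -1.0]]
contact_force: [-1.2, -0.2, -0.2]
finger_gap: 0.29
```

Emit:
servo_tool:
  steps:
    - {"linear": [0,0,0],"angular": [0,0,0]}
    - {"linear": [0,0,0],"angular": [0,0,0]}
    - {"linear": [0,0,0],"angular": [0,0,0]}
    - {"linear": [0,0,0],"angular": [0,0,0]}
    - {"linear": [0,0,0],"angular": [0,0,0]}
    - {"linear": [0,0,0],"angular": [0,0,0]}
  hand: 0.06

```text
time_s: 13.55
tcp_pos: [0.5564, 0.2275, 0.0358]
eef_rot: [[-0.983, -0.183, 0.0], [-0.183, 0.983, 0.0], [-0.0, 0.0, -1.0]]
contact_force: [-0.0, 0.7, -0.0]
finger_gap: 0.701
```

```bash
python3 look.py 7
```

```text
13.55 TCP in dock [ 0.0399 -0.0001  0.0358] [-0.   0.7 -0. ] [ 0.01 -0.02 -0.01]
[288.1  98.3]
[268.1  99.4]
[356.9  98. ]
[376.9  99. ]
```

View pics/w7.png

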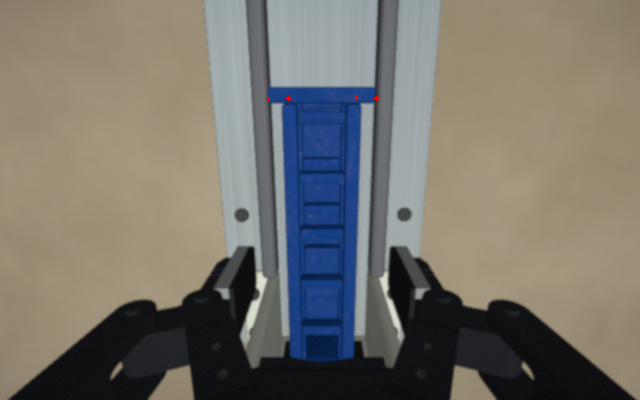

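View pics/s7.png

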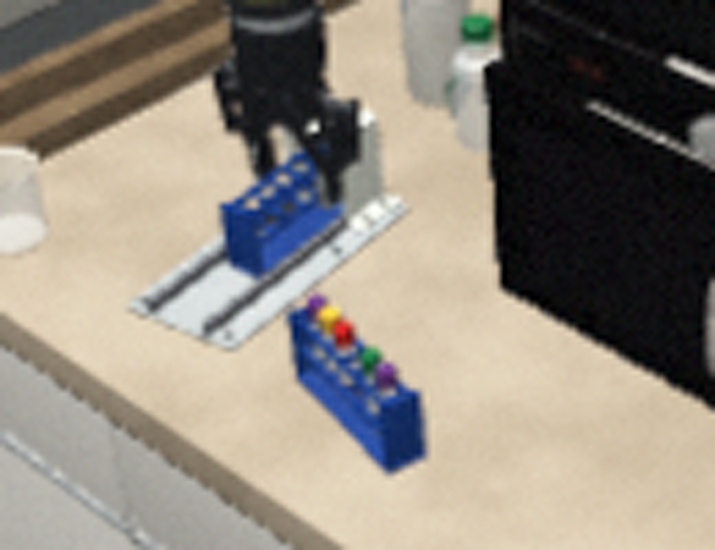

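Emit:
servo_tool:
  steps:
    - {"linear": [0.01,0,-0.002],"angular": [0,0,0]}
    - {"linear": [0.012,0,0],"angular": [0,0,0]}
    - {"linear": [0,0,0],"angular": [0,0,0]}
    - {"linear": [0,0,0],"angular": [0,0,0]}

```text
time_s: 14.05
tcp_pos: [0.5338, 0.2234, 0.038]
eef_rot: [[-0.983, -0.183, -0.0], [-0.183, 0.983, -0.0], [0.0, -0.0, -1.0]]
contact_force: [0.8, 0.2, -0.2]
finger_gap: 0.701
```

Emit:
servo_tool:
  steps:
    - {"linear": [0,0,0],"angular": [0,0,0]}
    - {"linear": [0,0,0],"angular": [0,0,0]}
    - {"linear": [0,0,0],"angular": [0,0,0]}
    - {"linear": [0,0,0],"angular": [0,0,0]}
    - {"linear": [0,0,0],"angular": [0,0,0]}
    - {"linear": [0,0,0],"angular": [0,0,0]}
  hand: 0.015

```text
time_s: 14.65
tcp_pos: [0.5352, 0.2235, 0.0381]
eef_rot: [[-0.983, -0.183, 0.001], [-0.183, 0.983, 0.0], [-0.001, 0.0, -1.0]]
contact_force: [0.3, -0.1, 3.0]
finger_gap: 0.289
```

Emit:
servo_tool:
  steps:
    - {"linear": [-0.002,0,0],"angular": [0,0,0]}
    - {"linear": [-0.002,0,0],"angular": [0,0,0]}
    - {"linear": [0,0,0],"angular": [0,0,0]}
    - {"linear": [0,0,0],"angular": [0,0,0]}

```text
time_s: 15.05
tcp_pos: [0.5351, 0.2234, 0.038]
eef_rot: [[-0.983, -0.183, -0.006], [-0.183, 0.983, -0.001], [0.006, -0.0, -1.0]]
contact_force: [-7.1, -2.3, 11.1]
finger_gap: 0.292
```

The block is the same with the hand further back, so the hand is not the cause. I push harder, watching the force.

Emit:
servo_tool:
  steps:
    - {"linear": [-0.003,0,0],"angular": [0,0,0]}
    - {"linear": [-0.003,0,0],"angular": [0,0,0]}
    - {"linear": [0,0,0],"angular": [0,0,0]}
    - {"linear": [0,0,0],"angular": [0,0,0]}

```text
time_s: 15.45
tcp_pos: [0.5349, 0.2234, 0.0379]
eef_rot: [[-0.983, -0.183, -0.017], [-0.183, 0.983, -0.004], [0.017, -0.001, -1.0]]
contact_force: [-18.3, -3.5, 20.8]
finger_gap: 0.291
```

```bash
python3 look.py 8; python3 - <<'E'
import cv2
a=cv2.imread("pics/s8.png"); print(a.shape)
E
```

```text
15.45 TCP in dock [ 0.0181 -0.0001  0.0379] [-18.3  -3.5  20.8] [-0.3   2.46 -0.01]
[290.1 142.9]
[272.6 164.7]
[355.3 142.7]
[372.9 164.3]
(550, 715, 3)
```

View pics/w8.png

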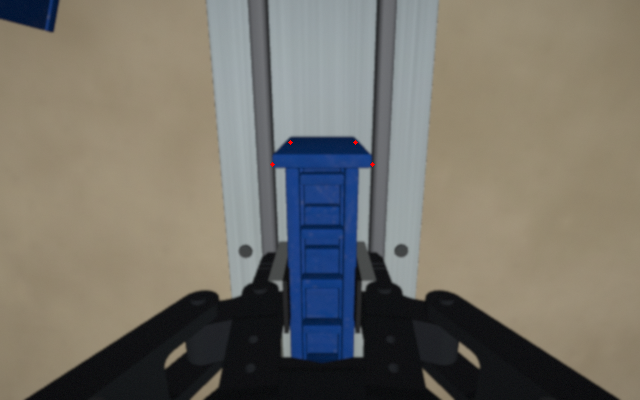

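Still about 3 mm short of the prediction, and rigidly stopped at 18 N. I cross-check with the scene camera already captured.

```bash
python3 - <<'E'
from h import *
import json
q=json.load(open("dock.json"));c,n=np.cos(q[2]),np.sin(q[2]);R=np.array([[c,-n,0],[n,c,0],[0,0,1]])
S=cam("scene");im=cv2.imread("pics/s7.png")
def d(P,col):
    for p in proj(S,np.array(P)@R.T+[q[0],q[1],0]):
        z=((p-[200,120])+.5)*5.5-.5; cv2.circle(im,tuple(int(v*16) for v in z),32,col,-1,shift=4)
d([(-.115,-.055,.005),(-.115,.055,.005),(.115,-.055,.005)],(0,255,255))
d([(-.031,-.017,.005),(-.031,-.017,.069),(-.031,.017,.069)],(0,0,255))
d([(-.034,-.017,.005),(-.034,-.017,.069),(-.034,.017,.069)],(0,255,0))
d([(.063,-.03,.087),(.115,-.03,.087),(.063,-.03,.005)],(255,0,255))
cv2.imwrite("pics/s7o.png",im)
D=lambda X:(R.T@(X-[q[0],q[1],0])).round(4)
W8=cam("wrist",observe())
for p in [(245.3,251),(401,251)]: print(D(ray(W8,p,.005)))
for p in [(290,137),(355,137)]: print(D(ray(W8,p,.005)))
for p in [(273,154),(373,154)]: print(D(ray(W8,p,.069)))
E
```

```text
[ 0.0303 -0.0444  0.005 ]
[0.0305 0.0445 0.005 ]
[-0.034 -0.017  0.005]
[-0.0339  0.0168  0.005 ]
[-0.0346 -0.0167  0.069 ]
[-0.0345  0.0169  0.069 ]
```

View pics/s7o.png

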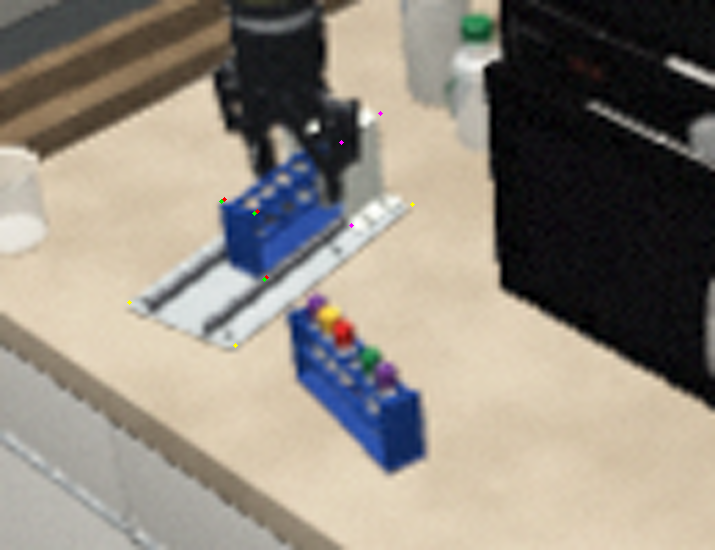

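Fz grows along with the push, so the rack may be friction-jammed by down-force. I unload the vertical force and push again.

Emit:
servo_tool:
  steps:
    - {"linear": [0.008,0,0],"angular": [0,0,0]}
    - {"linear": [0,0,-0.001],"angular": [0,0,0]}
    - {"linear": [0,0,0],"angular": [0,0,0]}

```text
time_s: 15.85
tcp_pos: [0.5352, 0.2235, 0.0383]
eef_rot: [[-0.983, -0.183, -0.003], [-0.183, 0.983, -0.001], [0.003, -0.0, -1.0]]
contact_force: [-3.8, -0.3, 1.9]
finger_gap: 0.29
```

Emit:
servo_tool:
  steps:
    - {"linear": [-0.002,0,-0.001],"angular": [0,0,0]}
    - {"linear": [-0.002,0,-0.001],"angular": [0,0,0]}
    - {"linear": [0,0,0],"angular": [0,0,0]}
    - {"linear": [0,0,0],"angular": [0,0,0]}

```text
time_s: 16.25
tcp_pos: [0.5351, 0.2233, 0.0387]
eef_rot: [[-0.983, -0.183, -0.011], [-0.183, 0.983, -0.003], [0.012, -0.001, -1.0]]
contact_force: [-9.1, -0.6, 1.7]
finger_gap: 0.289
```

Fx is 9 N with Fz near zero and no motion, so this is a solid stop. I release, rise and measure from above.

Emit:
servo_tool:
  steps:
    - {"linear": [0.0055,0,0.0015],"angular": [0,0,0]}
    - {"linear": [0,0,0],"angular": [0,0,0]}

```text
time_s: 16.45
tcp_pos: [0.5353, 0.2236, 0.0387]
eef_rot: [[-0.983, -0.183, 0.0], [-0.183, 0.983, -0.0], [0.0, -0.0, -1.0]]
contact_force: [-1.6, -0.7, -2.0]
finger_gap: 0.286
```

Emit:
servo_tool:
  steps:
    - {"linear": [0,0,0],"angular": [0,0,0]}
    - {"linear": [0,0,0],"angular": [0,0,0]}
    - {"linear": [0,0,0],"angular": [0,0,0]}
    - {"linear": [0,0,0],"angular": [0,0,0]}
    - {"linear": [0,0,0],"angular": [0,0,0]}
    - {"linear": [0,0,0],"angular": [0,0,0]}
  hand: 0.07

```text
time_s: 17.05
tcp_pos: [0.5353, 0.2236, 0.0394]
eef_rot: [[-0.983, -0.183, 0.0], [-0.183, 0.983, 0.0], [-0.0, 0.0, -1.0]]
contact_force: [0.1, 0.4, -0.0]
finger_gap: 0.821
```

Emit:
servo_tool:
  steps:
    - {"linear": [0,0,-0.015],"angular": [0,0,0]}
    - {"linear": [0,0,-0.03],"angular": [0,0,0]}
    - {"linear": [0,0,-0.035],"angular": [0,0,0]}
    - {"linear": [0,0,-0.035],"angular": [0,0,0]}
    - {"linear": [0,0,-0.035],"angular": [0,0,0]}
    - {"linear": [0,0,-0.03],"angular": [0,0,0]}
    - {"linear": [0,0,0],"angular": [0,0,0]}
    - {"linear": [0,0,0],"angular": [0,0,0]}

```text
time_s: 17.85
tcp_pos: [0.5354, 0.2237, 0.2201]
eef_rot: [[-0.983, -0.183, 0.002], [-0.183, 0.983, 0.001], [-0.002, 0.0, -1.0]]
contact_force: [-0.3, -0.1, -0.5]
finger_gap: 0.816
```

```bash
python3 look.py 9; python3 -c "
import cv2
im=cv2.imread('pics/w9raw.png');cv2.imwrite('pics/w9z.png',cv2.resize(im[0:260,200:440],None,fx=2.3,fy=2.3,interpolation=2))"
```

```text
17.85 TCP in dock [1.860e-02 1.000e-04 2.201e-01] [-0.3 -0.1 -0.5] [0.04 0.02 0.  ]
[305.9 118.4]
[302.4 123.2]
[338.7 118.2]
[342.2 123.1]
```

View pics/w9.png

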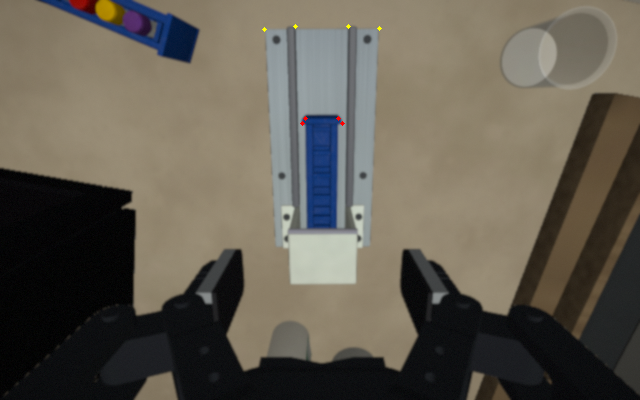

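View pics/s9.png

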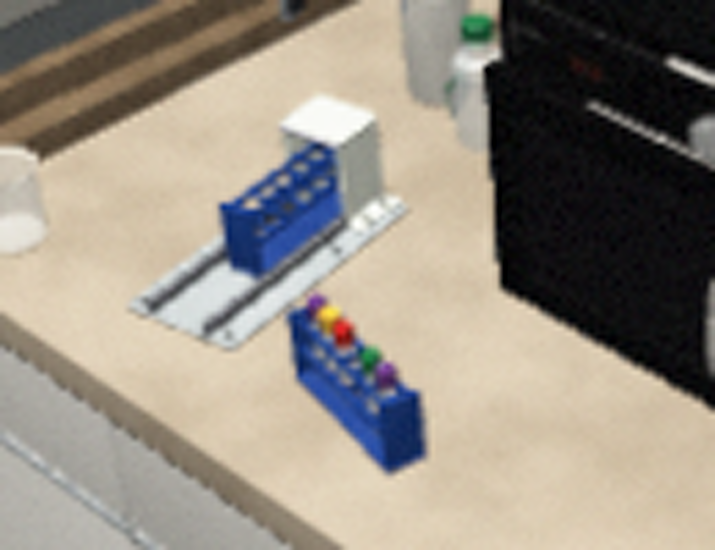

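View pics/w9z.png

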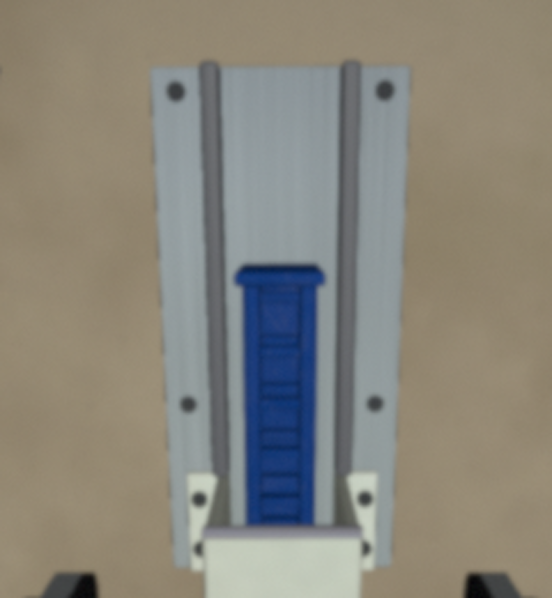

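```bash
python3 - <<'E'
import cv2
im=cv2.imread("pics/w9raw.png")
a=cv2.resize(im[15:50,250:390],None,fx=5.6,fy=5.6,interpolation=2);b=cv2.resize(im[105:135,250:390],None,fx=5.6,fy=5.6,interpolation=2);c=cv2.resize(im[220:255,250:390],None,fx=5.6,fy=5.6,interpolation=2)
cv2.imwrite("pics/w9s.png",cv2.vconcat([a,b,c])); print(a.shape,b.shape,c.shape)
# vertical profiles
g=cv2.cvtColor(im,cv2.COLOR_BGR2GRAY)
print("front edge col 275", g[22:38,284].tolist(), g[22:38,364].tolist()); print("back col 278",g[236:254,281].tolist(),g[236:254,366].tolist())
print("rack cols", im[108:128,322].tolist())
E
```

```text
(196, 784, 3) (168, 784, 3) (196, 784, 3)
front edge col 275 [136, 137, 137, 136, 135, 137, 137, 140, 144, 148, 148, 147, 149, 148, 150, 149] [137, 138, 137, 137, 137, 135, 133, 137, 141, 142, 141, 141, 137, 124, 106, 90]
back col 278 [156, 154, 154, 153, 153, 153, 150, 150, 150, 146, 140, 135, 131, 132, 131, 131, 131, 130] [151, 152, 152, 152, 151, 152, 152, 151, 150, 146, 139, 135, 136, 135, 135, 136, 135, 134]
rack cols [[159, 156, 146], [159, 157, 147], [159, 156, 147], [159, 157, 146], [157, 154, 144], [147, 142, 132], [123, 115, 105], [91, 73, 62], [73, 41, 24], [79, 37, 11], [97, 45, 10], [116, 55, 24], [123, 59, 23], [122, 59, 22], [119, 59, 26], [111, 55, 24], [108, 55, 28], [111, 57, 32], [111, 58, 31], [111, 54, 25]]
```

View pics/w9s.png

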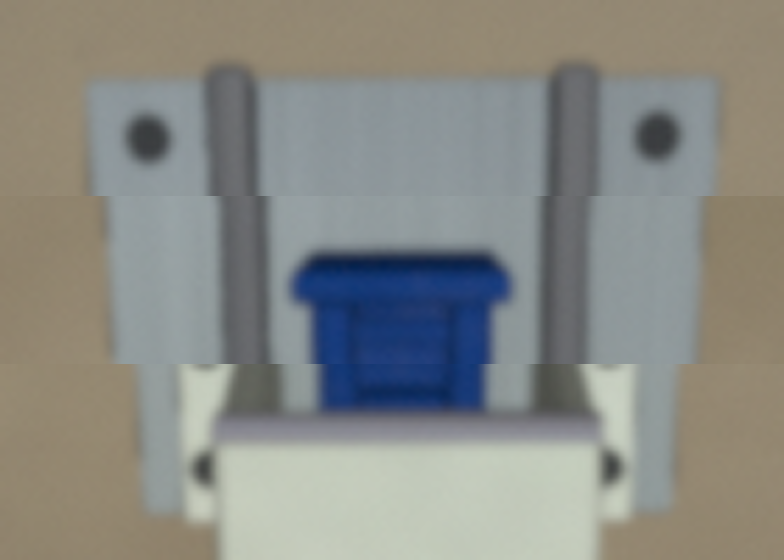

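```bash
python3 - <<'E'
from h import *
import json
q=json.load(open("dock.json"));c,n=np.cos(q[2]),np.sin(q[2]);R=np.array([[c,-n,0],[n,c,0],[0,0,1]])
D=lambda X:(R.T@(X-[q[0],q[1],0])).round(4)
W=cam("wrist",observe())
f=[D(ray(W,p,.005))[0] for p in [(284,29.2),(364,29.2)]]; b=[D(ray(W,p,.005))[0] for p in [(281,245.9),(366,245.9)]]
k=D(ray(W,(322,114.2),.005)); s=[D(ray(W,p,.005))[0] for p in [(281.7,175.5),(363,175.5)]]
print(f,b,k,s)
f,b=np.mean(f),np.mean(b)
print("rescaled rack rear edge x", -.115+(k[0]-f)/(b-f)*.23, "expected -.031; len",b-f, "screw",-.115+(np.mean(s)-f)/(b-f)*.23)
print(D(ray(W,(322,119.),.069)))
E
```

```text
[np.float64(-0.117), np.float64(-0.1166)] [np.float64(0.1097), np.float64(0.11)] [-0.0375 -0.0006  0.005 ] [np.float64(0.0268), np.float64(0.0271)]
rescaled rack rear edge x -0.03452790646371055 expected -.031; len 0.22665000000000002 screw 0.0308746966688727
[-0.0365 -0.0005  0.069 ]
```

Three views agree that the rear edge is at dock x ≈ −34.5 mm, against −31 expected, so the rack is about 3 mm short. I will push on its rear end wall, low, with closed fingers.

Emit:
servo_tool:
  hand: 0.0
  steps:
    - {"linear": [0.035,0,0],"angular": [0,0,0]}
    - {"linear": [0.035,0,0],"angular": [0,0,0]}
    - {"linear": [0.026,0,0.02],"angular": [0,0,0]}
    - {"linear": [0,0,0.04],"angular": [0,0,0]}
    - {"linear": [0,0,0.04],"angular": [0,0,0]}
    - {"linear": [0,0,0.04],"angular": [0,0,0]}
    - {"linear": [0,0,0.03],"angular": [0,0,0]}
    - {"linear": [0,0,0.012],"angular": [0,0,0]}

```text
time_s: 18.75
tcp_pos: [0.437, 0.2045, 0.0331]
eef_rot: [[-0.983, -0.183, -0.008], [-0.183, 0.983, -0.003], [0.009, -0.002, -1.0]]
contact_force: [0.2, -0.1, 0.5]
finger_gap: 0.003
```

Emit:
servo_tool:
  steps:
    - {"linear": [0,0,0],"angular": [0,0,0]}
    - {"linear": [-0.01,0,0],"angular": [0,0,0]}
    - {"linear": [0,0,0],"angular": [0,0,0]}

```text
time_s: 19.05
tcp_pos: [0.4535, 0.2087, 0.0381]
eef_rot: [[-0.983, -0.183, 0.004], [-0.183, 0.983, 0.001], [-0.004, 0.001, -1.0]]
contact_force: [1.1, 0.4, 0.4]
finger_gap: 0.001
```

```bash
python3 look.py 10
```

```text
19.05 TCP in dock [-0.0646  0.0006  0.0381] [1.1 0.4 0.4] [ 0.01 -0.03  0.02]
[292.9 282.7]
[279.9 366.3]
[350.5 282.6]
[363.2 366.1]
```

View pics/w10.png

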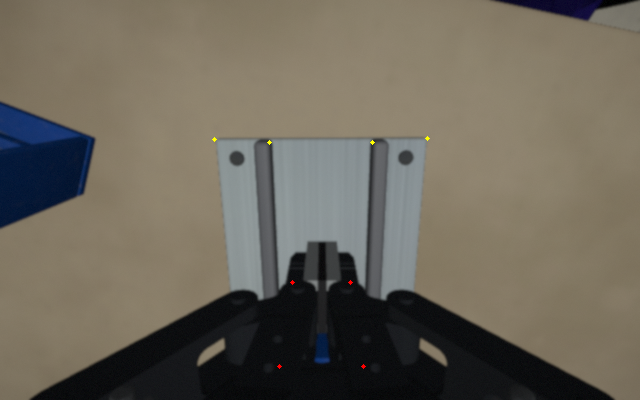

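The fingers are closed between the rails (column 322), behind the rack. Advancing.

Emit:
servo_tool:
  steps:
    - {"linear": [-0.005,0,0.004],"angular": [0,0,0]}
    - {"linear": [-0.005,0,0],"angular": [0,0,0]}
    - {"linear": [-0.004,0,0],"angular": [0,0,0]}
    - {"linear": [-0.003,0,0],"angular": [0,0,0]}
    - {"linear": [0,0,0],"angular": [0,0,0]}
    - {"linear": [0,0,0],"angular": [0,0,0]}

```text
time_s: 19.75
tcp_pos: [0.4673, 0.2109, 0.0333]
eef_rot: [[-0.983, -0.183, -0.0], [-0.183, 0.983, -0.0], [0.0, -0.0, -1.0]]
contact_force: [0.4, 0.0, -0.0]
finger_gap: -0.004
```

Emit:
servo_tool:
  steps:
    - {"linear": [-0.003,0,0],"angular": [0,0,0]}
    - {"linear": [-0.003,0,0],"angular": [0,0,0]}
    - {"linear": [0,0,0],"angular": [0,0,0]}

```text
time_s: 20.05
tcp_pos: [0.4711, 0.2115, 0.033]
eef_rot: [[-0.983, -0.183, -0.004], [-0.183, 0.983, -0.001], [0.004, -0.0, -1.0]]
contact_force: [-5.1, -0.5, 3.2]
finger_gap: -0.0
```

Emit:
servo_tool:
  steps:
    - {"linear": [-0.003,0,0],"angular": [0,0,0]}
    - {"linear": [-0.003,0,0],"angular": [0,0,0]}
    - {"linear": [0,0,0],"angular": [0,0,0]}

```text
time_s: 20.35
tcp_pos: [0.4709, 0.2112, 0.0324]
eef_rot: [[-0.983, -0.183, -0.015], [-0.183, 0.983, -0.004], [0.015, -0.001, -1.0]]
contact_force: [-15.2, -1.2, 10.5]
finger_gap: 0.002
```

Emit:
servo_tool:
  steps:
    - {"linear": [-0.003,0,-0.001],"angular": [0,0,0]}
    - {"linear": [-0.003,0,-0.001],"angular": [0,0,0]}
    - {"linear": [0,0,0],"angular": [0,0,0]}

```text
time_s: 20.65
tcp_pos: [0.4707, 0.2106, 0.0326]
eef_rot: [[-0.983, -0.183, -0.026], [-0.183, 0.983, -0.007], [0.027, -0.002, -1.0]]
contact_force: [-22.0, -2.6, 8.7]
finger_gap: -0.001
```

It is rigid at 22 N with no motion. Before deciding, I look at the hood mouth in the pictures I have.

```bash
python3 - <<'E'
from h import *
import json
im=cv2.imread("pics/scene0.png"); a=cv2.resize(im[132:172,240:282],None,fx=14,fy=14,interpolation=cv2.INTER_CUBIC)
cv2.imwrite("pics/z0.png",cv2.convertScaleAbs(a,alpha=1.2))
q=json.load(open("dock.json"));c,n=np.cos(q[2]),np.sin(q[2]);R=np.array([[c,-n,0],[n,c,0],[0,0,1]])
S=cam("scene")
for P in [(.063,-.025,.005),(.063,.025,.005),(.111,.025,.005),(.111,-.025,.005),(.063,-.025,.081),(.063,.025,.081),(.111,.025,.04)]:
    p=proj(S,R@np.array(P)+[q[0],q[1],0])[0]; print(P,((p-[240,132]+.5)*14).round())
E
```

```text
(0.063, -0.025, 0.005) [323. 402.]
(0.063, 0.025, 0.005) [204. 357.]
(0.111, 0.025, 0.005) [294. 289.]
(0.111, -0.025, 0.005) [412. 332.]
(0.063, -0.025, 0.081) [299. 205.]
(0.063, 0.025, 0.081) [177. 162.]
(0.111, 0.025, 0.04) [283. 201.]
```

View pics/z0.png

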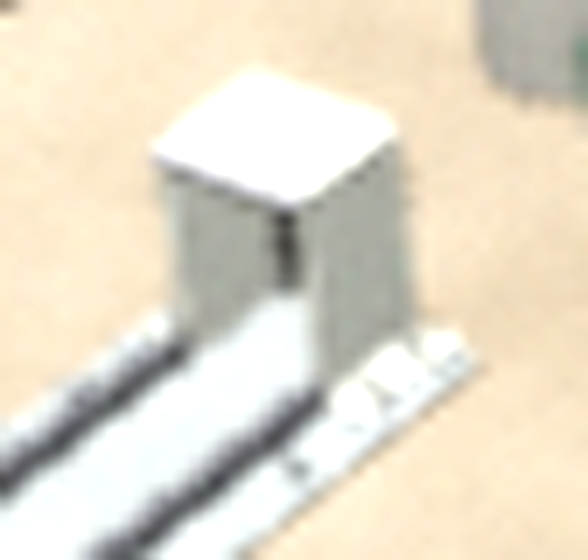

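The hood interior shows only a grey side wall and a full-height dark back wall, with no loose object visible. The plate measures short mainly at the picture's edge, which suggests lens distortion ("whatever the lens"). I refit with a radial term.

```bash
python3 - <<'E'
from h import *
import json
from scipy.optimize import least_squares
g=observe()
s1=json.load(open("s1.json"))
# w9 pose
s9=dict(tcp_pos=np.array([.5354,.2237,.2201]),eef_rot=np.array([[-.983,-.183,.002],[-.183,.983,.001],[-.002,0,-1]]))
u,_,v=np.linalg.svd(s9["eef_rot"]);s9["eef_rot"]=u@v
C=[cam("wrist",s1),cam("wrist",s9)]
# points: corners (known), rear bottom edge of rack in w9 (unknown x), front/mid screws(unknown, shared)
px1=dict(c=[(255,68.8),(340.8,50.8),(293.8,235),(368.8,221.3)],s=[(264.5,74.7),(333.7,60.3),(288.3,178.3),(351.5,166)])
o=lambda x,y,y0:(250+x/5.6-.4,y0+y/5.6-.4)
px9=dict(c=[o(88,78,15),o(718,78,15),o(145,364-364+148,220),o(675,145,220)],s=[o(148,138,15),o(657,136,15),(281.6,175.4),(363.0,175.4)])
px9=dict(c=px9["c"],s=px9["s"])
cor=np.array([(-.115,-.055,.005),(-.115,.055,.005),(.115,-.055,.005),(.115,.055,.005)])
def pr(c,P,k,dz):
    K,R,t=c; q=P@R.T+t+[0,0,dz]; x=q[:,:2]/q[:,2:]; r2=(x**2).sum(1,keepdims=True); x=x*(1+k*r2); return x*K[0,0]+K[:2,2]
def scr(a): return np.array([(a[0],-a[2],.005),(a[0],a[2],.005),(a[1],-a[2],.005),(a[1],a[2],.005)])
def tf(q,L):
    c,n=np.cos(q[2]),np.sin(q[2]); return L@np.array([[c,-n,0],[n,c,0],[0,0,1]]).T+[q[0],q[1],0]
def f(p,full=False):
    e=[]
    for i,px in enumerate((px1,px9)):
        q=p[3*i:3*i+3]
        L=np.vstack([cor,scr(p[6:9])])
        e.append((pr(C[i],tf(q,L),p[9],p[10])-np.array(px["c"]+px["s"])).ravel())
    e.append([p[10]/.002*.3]); return np.concatenate(e)
r_=least_squares(f,[.517,.22,.188,.517,.22,.188,-.105,.031,.044,0,0])
p=r_.x;print(p.round(4),"rms",np.sqrt((r_.fun**2).mean()).round(2)); print(r_.fun[:16].reshape(-1,2).round(1).tolist(),r_.fun[16:32].reshape(-1,2).round(1).tolist())
def X(q,pix,z):
    h=least_squares(lambda a:(pr(C[1],tf(q,np.array([[a[0],a[1],z]])),p[9],p[10])[0]-pix),[-.03,0]).x; return h
for row in (113.8,114.5,115): print("rack rear bottom",row,X(p[3:6],np.array([322,row]),.005).round(4))
print("rack rear top",X(p[3:6],np.array([322,117.]),.069).round(4))
# w8 check w/ screw: current-like close-up
E
```

```text
[ 0.5161  0.2196  0.1886  0.5154  0.2196  0.1897 -0.1056  0.0312  0.0444
 -0.0231  0.0016] rms 0.22
[[-0.4, -0.1], [-0.0, -0.2], [-0.2, 0.2], [0.2, 0.3], [0.1, -0.1], [0.0, -0.0], [-0.2, -0.0], [0.5, 0.2]] [[-0.3, 0.5], [0.3, -0.2], [-0.1, -0.3], [-0.2, -0.1], [0.3, 0.1], [-0.0, -0.1], [0.1, 0.1], [-0.1, -0.3]]
rack rear bottom 113.8 [-0.0341  0.    ]
rack rear bottom 114.5 [-0.0334  0.    ]
rack rear bottom 115 [-0.0329  0.    ]
rack rear top [-0.0347  0.0001]
```

The refit (0.2 px rms) still says 2–3 mm short. One firmer push, staying below 35 N.

Emit:
servo_tool:
  steps:
    - {"linear": [-0.002,0,0],"angular": [0,0,0]}
    - {"linear": [-0.002,0,0],"angular": [0,0,0]}
    - {"linear": [0,0,0],"angular": [0,0,0]}

```text
time_s: 20.95
tcp_pos: [0.4706, 0.2105, 0.0326]
eef_rot: [[-0.983, -0.183, -0.033], [-0.183, 0.983, -0.009], [0.034, -0.003, -0.999]]
contact_force: [-29.4, -2.9, 16.0]
finger_gap: -0.003
```

```bash
python3 - <<'E'
from h import *
from scipy.optimize import least_squares
im=cv2.imread("pics/w9raw.png")
print("roof back col 310/335",[im[r,310].tolist() for r in range(280,288)],[int(im[r,335].mean()) for r in range(280,288)])
print("lip col 322+", [(r,im[r,300].tolist()) for r in range(225,238)])
s9=dict(tcp_pos=np.array([.5354,.2237,.2201]),eef_rot=np.array([[-.983,-.183,.002],[-.183,.983,.001],[-.002,0,-1]]))
u,_,v=np.linalg.svd(s9["eef_rot"]);s9["eef_rot"]=u@v
C=cam("wrist",s9);q=[.5154,.2196,.1897];k,dz=-.0231,.0016
def X(pix,z):
    def f(a):
        c,n=np.cos(q[2]),np.sin(q[2]);P=np.array([c*a[0]-n*a[1]+q[0],n*a[0]+c*a[1]+q[1],z])
        K,R,t=C;w=R@P+t+[0,0,dz];x=w[:2]/w[2];x=x*(1+k*x@x);return x*K[0,0]+K[:2,2]-pix
    return least_squares(f,[0,0]).x
for r_ in (228.5,229.5,233.5): print("lip/roof front",r_,X((322,r_),.087).round(4),X((322,r_),.081).round(4))
for r_ in (283,284): print("roof back",r_,X((322,r_),.087).round(4))
E
```

```text
roof back col 310/335 [[182, 197, 191], [179, 195, 189], [175, 190, 185], [159, 176, 174], [136, 154, 157], [118, 139, 148], [110, 133, 145], [110, 132, 145]] [191, 190, 185, 170, 150, 138, 133, 134]
lip col 322+ [(225, [119, 122, 116]), (226, [117, 120, 114]), (227, [114, 116, 111]), (228, [110, 111, 108]), (229, [117, 113, 112]), (230, [131, 123, 123]), (231, [143, 134, 133]), (232, [148, 141, 140]), (233, [153, 152, 151]), (234, [165, 173, 169]), (235, [180, 194, 188]), (236, [185, 202, 194]), (237, [186, 203, 195])]
lip/roof front 228.5 [ 0.0604 -0.0004] [ 0.0628 -0.0004]
lip/roof front 229.5 [ 0.0613 -0.0004] [ 0.0638 -0.0004]
lip/roof front 233.5 [ 0.0651 -0.0004] [ 0.0677 -0.0004]
roof back 283 [ 0.115  -0.0007]
roof back 284 [ 0.116  -0.0007]
```

Solid at 29 N too, so I back off and take a low look into the hood past the rack, with the wrist pitched.

Emit:
servo_tool:
  steps:
    - {"linear": [0.015,0,0],"angular": [0,0,0]}
    - {"linear": [0.012,0,0],"angular": [0,0,0]}
    - {"linear": [0,0,-0.04],"angular": [0,0,0]}
    - {"linear": [0,0,-0.04],"angular": [0,0,0]}
    - {"linear": [-0.02,0,0],"angular": [0,-8,0]}
    - {"linear": [-0.02,0,0],"angular": [0,-8,0]}
    - {"linear": [0,0,0],"angular": [0,-8,0]}
    - {"linear": [0,0,0],"angular": [0,-8,0]}

```text
time_s: 21.75
tcp_pos: [0.5043, 0.21, 0.1186]
eef_rot: [[-0.863, -0.17, 0.476], [-0.156, 0.985, 0.067], [-0.48, -0.016, -0.877]]
contact_force: [0.4, -3.1, -0.4]
finger_gap: 0.001
```

Emit:
servo_tool:
  steps:
    - {"linear": [0,0,0],"angular": [0,-8,0]}
    - {"linear": [0,0,0],"angular": [0,-8,0]}
    - {"linear": [0,0,0],"angular": [0,0,0]}

```text
time_s: 22.05
tcp_pos: [0.5134, 0.193, 0.1218]
eef_rot: [[-0.827, -0.14, 0.544], [-0.15, 0.988, 0.026], [-0.542, -0.06, -0.838]]
contact_force: [-0.7, 0.2, -1.2]
finger_gap: -0.006
```

```bash
python3 - <<'E'
from h import *
s=observe(); im=eyes.capture("wrist"); print(s["time_s"],s["tcp_pos"].round(4),s["eef_rot"].round(3).tolist())
im=im[::-1,::-1,::-1]; cv2.imwrite("pics/w11.png",im)
import json; json.dump({k:np.array(v).tolist() for k,v in s.items()},open("s11.json","w"))
E
```

```text
22.05 [0.5134 0.193  0.1218] [[-0.827, -0.14, 0.544], [-0.15, 0.988, 0.026], [-0.542, -0.06, -0.838]]
```

View pics/w11.png

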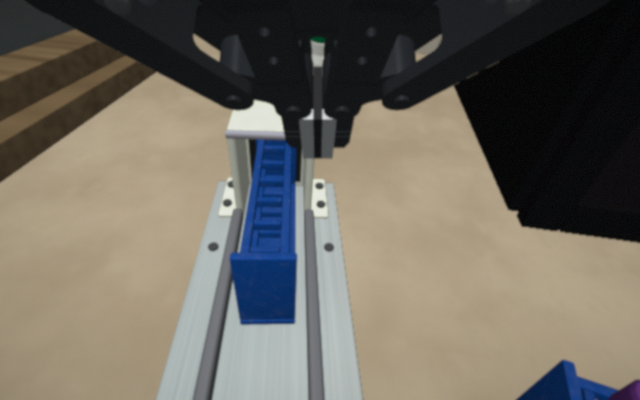

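```bash
python3 - <<'E'
import cv2
im=cv2.imread("pics/w11.png")[120:235,210:345]; cv2.imwrite("pics/w11z.png",cv2.convertScaleAbs(cv2.resize(im,None,fx=5.2,fy=5.2,interpolation=2),alpha=1.6,beta=15))
E
```

```text
(no output)
```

View pics/w11z.png

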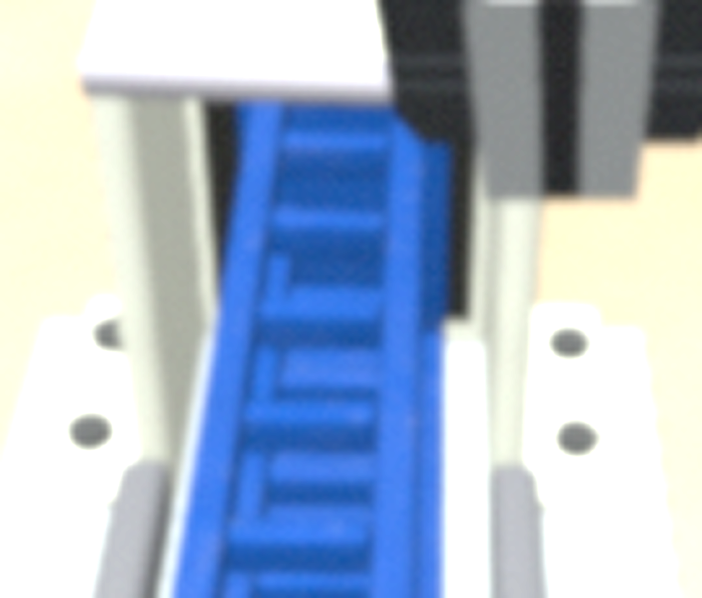

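The view is clear. The rack's front wall is flush against the full-width black end pad on the hood's back wall (zoom rows ~320 on both sides), with nothing in between and equal gaps either side. So the rack is home, and the 2–3 mm matches that pad's face. Lifting clear for a final check.

Emit:
servo_tool:
  steps:
    - {"linear": [-0.02,0,-0.03],"angular": [0,0,0]}
    - {"linear": [-0.02,0,-0.03],"angular": [0,0,0]}
    - {"linear": [0,0,0],"angular": [0,0,0]}
    - {"linear": [0,0,0],"angular": [0,0,0]}

```text
time_s: 22.5
tcp_pos: [0.5161, 0.1975, 0.1917]
eef_rot: [[-0.826, -0.136, 0.548], [-0.145, 0.989, 0.026], [-0.545, -0.058, -0.836]]
contact_force: [0.1, -0.3, -0.8]
finger_gap: -0.0
```

```bash
python3 - <<'E'
from h import *
s=observe(); im=eyes.capture("scene"); print(s["time_s"],s["tcp_pos"].round(3),np.abs(s["qd"]).max().round(3),s["contact_force"].round(1))
cv2.imwrite("pics/s12.png",cv2.resize(im[110:230,190:350,::-1],None,fx=4.8,fy=4.8,interpolation=2))
print([(d["position"],d["p"]) for d in finder.pinpoint("scene","empty_rack_center")],[(d["position"],d["p"]) for d in finder.pinpoint("scene","full_rack_center")])
E
```

```text
22.5 [0.516 0.198 0.192] 0.048 [ 0.1 -0.3 -0.8]
[([252.6, 155.7], 0.8), ([411.0, 282.6], 0.55)] [([264.3, 188.8], 0.75)]
```

View pics/s12.png

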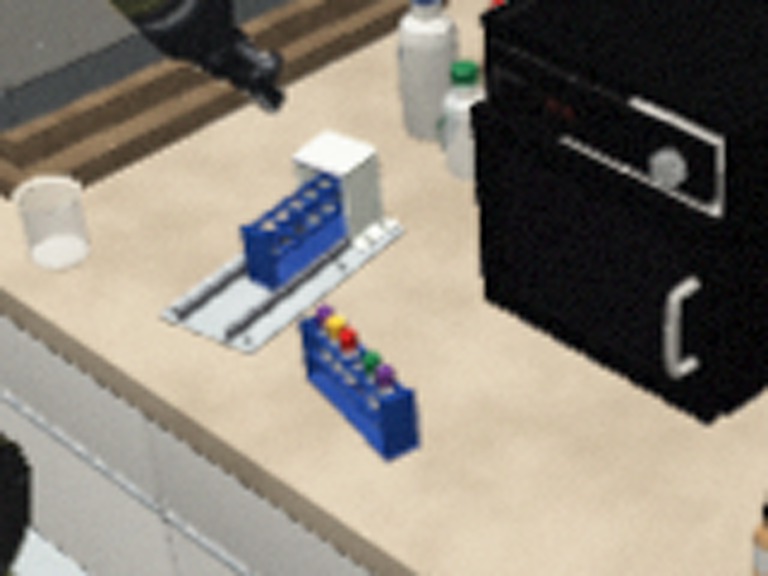

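The empty rack is flat on the track under the hood. The full rack has not moved (finder reads 264,189; it was 263,189), and the arm is clear of everything.

```bash
python3 -c "
from rig import r; print(r.hand_in())"
```

```text
the job is handed in; nothing more can be done
None
```

I set the empty blue rack on the dock's track and slid it under the hood to a solid stop. I let go with it flat on the track and handed the job in at about 22.7 s. One check disagreed: the camera puts the rack about 2–3 mm short of the nominal home point.

**The disagreement:** the wrist camera put the rack's rear edge at dock x −33 to −35 mm; nominal home is −31 mm. I tested whether something was holding it short:
- **Hand on the hood:** regrasping about 20 mm further back stopped it at the same place.
- **Friction:** it did not move with the downward force taken off and 9 N of push.
- **Harder push:** closed fingers on its rear end wall, up to 29 N, did not move it and it did not turn.

**A look into the hood:** the rack's front wall lies flush against a black end pad on the back wall, with clear gaps on both sides and nothing visible in between. I took that as fully home. The 2–3 mm is probably the pad's thickness plus calibration error, but I could not confirm that.

**Other last checks:** the full rack stands where it was, within about a pixel in the scene camera. The arm was clear of everything, and the highest measured force was about 34 N.

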